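# Restock the touch-latch topping drawer

### The job

Restock the topping drawer: press its handleless white front so that it springs ajar, draw it open, and press every canister that stands on the black mat upright down into the row inside, nudging the ones already there apart without toppling any. Then push the drawer gently shut, without slamming it, until it latches flush again, and leave everything else on the counter where it is.

Things in the scene. Friction and masses are not known exactly. Their poses are not given: they have to be found in the camera images.
- drawer (a joint): How far the drawer is out, m. 0: shut, latched, flush. 0.16: end stop. Negative: pressed in beyond shut, hard stop at -0.007. Latched, it cannot be pulled. Pressed in to that stop (about 5 N) and let go, it springs out to 0.055-0.07; beyond that it runs free (about 1.5 N). To latch, push it shut and on to the stop, let go (spring 2 to 5 N over the last 58 mm); pressed too little, it springs out again.
- front (a point): Middle of the top edge of the drawer's white front panel, on its outer face; moves with it. x points into the cabinet (pushing direction), y along the panel, z up. Panel 296 mm wide, 96 high, 12 thick, no handle, top edge 100 mm above the counter. When it is out, the top edge can be pinched or hooked from behind: 40 mm are free between its back and the canisters.
- row (a point): Middle of the row, on the slippery drawer floor (14 mm above the counter), 79 mm behind the panel's outer face; moves along. Axes as front. Row along y, side walls at y = -0.125 and 0.125 m, 46 mm high. Canisters stand with their x along this x, between two rails 10 mm high (4 thick, inner faces at x = -0.031 and 0.031). Finger room beyond the rails, to the panel back at x = -0.067 and back wall at 0.063.
- cabinet: Drawer unit, light wood, 220 mm deep x 298 wide x 100 high, fixed to the counter. Origin: centre of its underside; x points to its back. Its front face (x = -0.110 m) is covered by the drawer panel. Red plates and a black box stand fixed on its top, 60 mm or more behind the front face, up to 155 mm above the counter.
- old1: Upright rigid canister, 54 (its x) x 32 (its y) x 66 mm high, 0.12 to 0.26 kg: flat sides to 50 mm, above that a white half-round lid (radius 16 mm, along x), so two neighbours' tops form a funnel. Heavy steel foot 50 x 28 x 4 mm. Origin: centre of underside, z up. Body terracotta; in the drawer from the start, 19 to 30 mm free to each neighbour or wall.
- old2: Upright rigid canister, 54 (its x) x 32 (its y) x 66 mm high, 0.12 to 0.26 kg: flat sides to 50 mm, above that a white half-round lid (radius 16 mm, along x), so two neighbours' tops form a funnel. Heavy steel foot 50 x 28 x 4 mm. Origin: centre of underside, z up. Body yellow; in the drawer from the start, 19 to 30 mm free to each neighbour or wall.
- old3: Upright rigid canister, 54 (its x) x 32 (its y) x 66 mm high, 0.12 to 0.26 kg: flat sides to 50 mm, above that a white half-round lid (radius 16 mm, along x), so two neighbours' tops form a funnel. Heavy steel foot 50 x 28 x 4 mm. Origin: centre of underside, z up. Body dark brown; in the drawer from the start, 19 to 30 mm free to each neighbour or wall.
- old4: Upright rigid canister, 54 (its x) x 32 (its y) x 66 mm high, 0.12 to 0.26 kg: flat sides to 50 mm, above that a white half-round lid (radius 16 mm, along x), so two neighbours' tops form a funnel. Heavy steel foot 50 x 28 x 4 mm. Origin: centre of underside, z up. Body blue; in the drawer from the start, 19 to 30 mm free to each neighbour or wall.
- new1: Upright rigid canister, 54 (its x) x 32 (its y) x 66 mm high, 0.12 to 0.26 kg: flat sides to 50 mm, above that a white half-round lid (radius 16 mm, along x), so two neighbours' tops form a funnel. Heavy steel foot 50 x 28 x 4 mm. Origin: centre of underside, z up. Body orange; to be stocked: on the black mat left of the drawer, or absent.
- new2: Upright rigid canister, 54 (its x) x 32 (its y) x 66 mm high, 0.12 to 0.26 kg: flat sides to 50 mm, above that a white half-round lid (radius 16 mm, along x), so two neighbours' tops form a funnel. Heavy steel foot 50 x 28 x 4 mm. Origin: centre of underside, z up. Body green; to be stocked: on the black mat left of the drawer, or absent.
- new3: Upright rigid canister, 54 (its x) x 32 (its y) x 66 mm high, 0.12 to 0.26 kg: flat sides to 50 mm, above that a white half-round lid (radius 16 mm, along x), so two neighbours' tops form a funnel. Heavy steel foot 50 x 28 x 4 mm. Origin: centre of underside, z up. Body red; to be stocked: on the black mat left of the drawer, or absent.
- syrup: Yellow syrup bottle, diameter 52, height 160 mm: bystander, not to be disturbed. Origin at its underside.
- cup: White cup, diameter 76, height 85 mm: bystander, not to be disturbed. Origin at its underside.
- seed_jar: Amber seed jar, diameter 72, height 100 mm: bystander, not to be disturbed. Origin at its underside.
- bowl: Blue bowl, diameter 120, height 55 mm: bystander, not to be disturbed. Origin at its underside.
Mind the look-alikes: they are no part of the job. What is shaped like the new3 but pink is not meant.

How it is judged:
By the outcome, as a careful person would: the job done as asked, in the order asked, and still so for the second after the job is handed in, with the robot touching nothing.
Of new1, new2, new3 only 2 to 3 are there at a start; the rules pass over those that are not, and their reading is None.
At some moment in a run one of new1, new2, new3 may be knocked a few centimetres aside while the robot is not near it.
It also fails if it takes over 208 s, if anything falls off the work surface, if the arm or the gripper's body presses on something with over 40 N, if the wrist force passes 120 N, or if a joint passes its speed limit or range.

### The arm

A 6-joint arm with a two-finger parallel gripper is mounted at the origin on the work surface. World frame = base frame: x ahead of the robot, y to its left, z up, the work surface at z = 0. Lengths are in mm, angles in rad, forces in N, time in s.
With the tool pointing down it reaches from about 400 to 825 mm from the base axis. Payload 7 kg.
Tool frame: the origin (TCP) lies at the very end of the fingers, on their centre line; the grasp point (between the pads) lies 19 mm behind it; z points along the fingers, y is the line along which they close (so a half turn about z gives the same grasp; the last joint's range is limited). The gripper opens to 88 mm and grips with 3 to 60 N. Pads are 19 mm wide; open, the fingers measure 130 mm over their backs; the gripper's body (78 mm by 193 mm) begins 47 mm behind the grasp point.
Start: joints at [-0.907, 0.359, 0.012, 0, -1.224, -0.288], TCP at [247.709, -627.882, 226.561] pointing down, gripper open.
Joint ranges: [-3.07, 3.07], [-1.43, 2.12], [-1.02, 1.25], [-3.03, 1.67], [-3.05, -0], [-3.03, 3.03]. Speed limits (rad/s): [2.39, 2.39, 3.01, 3.14, 3.14, 3.14].

### API

Orientations are given as a unit quaternion [w, x, y, z].
In Python, from workcell import r, viewer gives the robot as it stands. The module is installed in compiled form; this text tells all that it offers.
- The arm moves only by the tool arm_command, never from a script. Its argument "deltas" is one flat list of numbers, 7 for each row, row after row: the shift along the tool's x, y, z as a fraction of full scale, then the turn, a rotation vector about the tool's x, y, z as a fraction of full scale, then the opening, from -1 (shut) to 1 (fully open). A call has exactly 5 rows; each row is the pose to reach, as a shift and turn from the pose commanded when the call began, along the tool's axes at that moment; what a row does not reach only later rows make up. Full scale, the value 1, is 0.4 m for a shift and 0.5 rad for a turn. A row lasts 1/8 s, in which the tool goes at most 62.5 mm and 10.7 degrees, less where a joint would pass 70% of its speed; a pose out of reach is approached as far as the arm can. A call with a number of a shift or a turn outside -1 to 1 is refused whole. A call with a gripper value outside its range is refused whole. The fingers move at their own pace and stop on an object; the grip force is fixed at half the most. Time passes only in rows, so rows that repeat a pose let the fingers close, or fill a call up. It gives the time, the measured TCP pose, the force, the opening and the grip force at its end, in the units of the state.
- r.sense(): the state, without advancing time (a new reading comes with each control period).
- viewer.get_image(name): name is "scene" or "top"; returns the picture (420x560x3 uint8, blue, green, red); there is no depth.
- viewer.camera_info(name): a dict with "vertical_fov" (degrees; the focal length in pixels is half the picture's height over the tangent of half this angle, whatever the lens; pixels are square), "cx", "cy" (the principal point, pixels), "k1" (the pictures are not rectified: a ray, as slopes to the right and down, at radius r is drawn at 1 + k1 r^2 times it, then the intrinsics apply), "xyz" and "rotation" of the camera in the world. Camera axes: x right, y up, looking along -z (the intrinsics and any distortion apply to the point x, -y, -z); pixel columns grow to the right and rows downward; lengths in mm; the calibration is good to about 2 mm. A picture is of the moment at which its call begins. camera_info takes no time and is no camera call.
- r.close_job(): hands the job in; it is judged then, once.
The state is a dict: "t": time; "qpos": joint angles; "joint_velocities": joint speeds; "tau": joint torques, N m; "eef_pos": TCP position; "orientation": TCP orientation; "ft_force": force on the tool from outside, world axes, zero at the start; "wrist_torque": the same for the moment, N m; "grip_width": finger opening in mm; "finger_force": force on a finger pad.
Only numpy, scipy, OpenCV 4.12 (cv2) and the standard library are available. Lean on these libraries where they do the work, as an engineer would, in place of code of your own. Each camera call takes 0.05 s, during which the arm holds its last target. There are 200 camera calls.

## Working session

There is one attempt and no reset: what is moved stays moved. The work goes in short steps, Python scripts to look and compute and a tool call to move; the robot and the scene stay as the last step left them, time stands still between calls to the robot, and variables do not carry over. Pictures are saved under pics/ and viewed, at most 14 in all, crops included, and the job is handed in when it is done.

Besides the shell and the picture viewer there is one more tool, called after "Call:" by a JSON object that holds its "api" and its "payload", one argument or row to a line. arm_command: Moves the arm, as the interface text tells. Its arguments: {"type":"object","properties":{"deltas":{"type":"array","items":{"type":"number","minimum":-1,"maximum":1}}},"required":["deltas"]}

```bash
mkdir -p pics
python3 - <<'E'
from workcell import r, viewer
import cv2
for n in("scene","top"):
    cv2.imwrite(f"pics/{n}0.png",viewer.get_image(n)); print(n,viewer.camera_info(n))
print(r.sense())
E
```

```text
scene {'vertical_fov': 43.24964749871055, 'cx': 270.86331648163923, 'cy': 213.00718960557737, 'k1': -0.03342591357493223, 'xyz': array([1589.44693498,  467.94536963, 1100.40750589]), 'rotation': array([0.50284267, 0.21718895, 0.3504373 , 0.75971831])}
top {'vertical_fov': 47.08159693422149, 'cx': 287.620949298085, 'cy': 222.08835719842844, 'k1': -0.0595888651012591, 'xyz': array([ 427.58729785,  -23.12325852, 1466.10187798]), 'rotation': array([ 0.70745806,  0.03953531, -0.03342261, -0.70485671])}
{'t': 0.1, 'qpos': array([-9.06883709e-01,  3.59329028e-01,  1.11605542e-02, -3.07896699e-04,
       -1.22409496e+00, -2.88089602e-01]), 'joint_velocities': array([-0.00153171, -0.00230938,  0.0010485 ,  0.00045477, -0.00236672,
        0.00149177]), 'tau': array([-1.52336746e-03, -5.84163880e+01,  2.93749166e+01,  7.01550096e+00,
        1.01061471e-02, -5.53364100e-05]), 'eef_pos': array([ 247.56199443, -627.49961637,  225.7119717 ]), 'orientation': array([-2.07476254e-04, -1.86756029e-01,  9.82406040e-01,  7.18335610e-04]), 'ft_force': array([-0.03367486,  1.26244106,  0.02076928]), 'wrist_torque': array([-0.00711278, -0.01543698, -0.00551637]), 'finger_force': 0.0, 'grip_width': 88.01153237987567}
```

View pics/scene0.png

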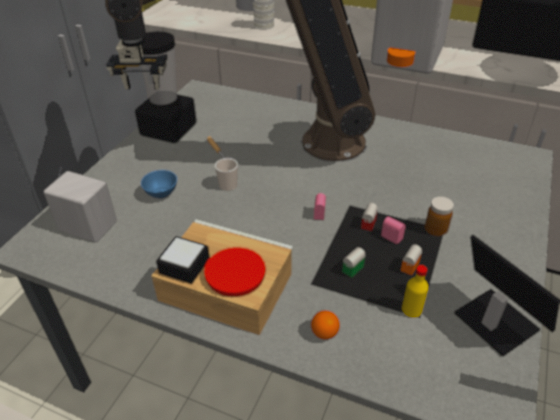

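View pics/top0.png

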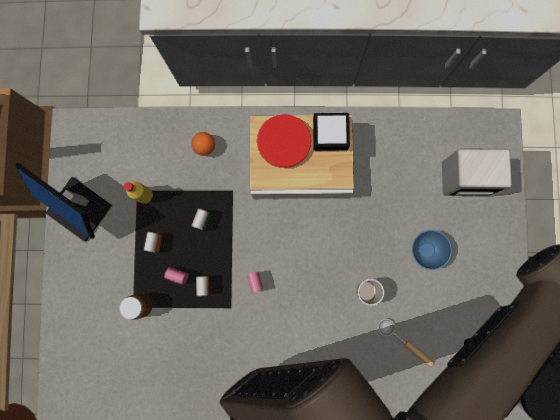

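```bash
cat > h.py <<'E'
import numpy as np, cv2
from workcell import r, viewer
from scipy.spatial.transform import Rotation as R
from scipy.optimize import minimize
def cam(n):
    c=viewer.camera_info(n); q=c['rotation']
    return c, R.from_quat([q[1],q[2],q[3],q[0]]), 210/np.tan(np.radians(c['vertical_fov'])/2)
def proj(n,P):
    c,Rc,f=cam(n); p=Rc.inv().apply(np.atleast_2d(P)-c['xyz']); s=np.c_[p[:,0],-p[:,1]]/-p[:,2:]
    s=s*(1+c['k1']*(s**2).sum(1,keepdims=True)); return s*f+[c['cx'],c['cy']]
def unproj(n,uv,z):
    c,Rc,f=cam(n); d=(np.atleast_2d(uv)-[c['cx'],c['cy']])/f; s=d.copy()
    for _ in range(20): s=d/(1+c['k1']*(s**2).sum(1,keepdims=True))
    v=Rc.apply(np.c_[s[:,0],-s[:,1],-np.ones(len(s))]); return c['xyz']+v*((z-c['xyz'][2])/v[:,2:])
a=np.linspace(0,np.pi,9)
prof=np.r_[[[-16,0],[16,0]],np.c_[16*np.cos(a),50+16*np.sin(a)]]
CAN=np.vstack([np.c_[np.full(len(prof),x),prof] for x in(-27,27)])
def pts(x,y,yaw,z0=0):
    c,s=np.cos(yaw),np.sin(yaw); return CAN@np.array([[c,s,0],[-s,c,0],[0,0,1]])+[x,y,z0]
S=8
def hull(uv,box):
    x0,y0,w,h=box; m=np.zeros((h*S,w*S),np.uint8)
    cv2.fillConvexPoly(m,cv2.convexHull(np.round((uv-[x0-.5,y0-.5])*S).astype(np.int32)),255)
    return cv2.GaussianBlur(cv2.resize(m,(w,h),interpolation=cv2.INTER_AREA)/255.,(0,0),.6)
def fit(imgs,x,y,yaws=np.arange(0,np.pi,np.pi/8)):
    """silhouette fit against the dark mat in both cameras"""
    data=[]
    for n,im in imgs.items():
        u=proj(n,[x,y,33])[0]; box=(int(u[0])-18,int(u[1])-18,36,36)
        g=im.max(2)[box[1]:box[1]+36,box[0]:box[0]+36].astype(float)
        data.append((n,box,np.clip((g-30)/70,0,1)))
    def cost(p):
        t=0
        for n,b,g in data:
            m=hull(proj(n,pts(*p)),b); near=cv2.dilate(m,np.ones((7,7)))>.05
            t+=((m-g)**2)[near].sum()
        return t
    return min((minimize(cost,[x,y,w],method='Nelder-Mead',options=dict(initial_simplex=[[x,y,w],[x+6,y,w],[x,y+6,w],[x,y,w+.25]],xatol=.05,fatol=.01)) for w in yaws),key=lambda o:o.fun)
def look(tag):
    I={n:viewer.get_image(n) for n in('scene','top')}
    for n in I: cv2.imwrite(f'pics/{tag}_{n}.png',I[n])
    return I
def st():
    s=r.sense(); q=s['orientation']; Rt=R.from_quat([q[1],q[2],q[3],q[0]]); return s,s['eef_pos'],Rt
def go(x,y,z,yx):
    """fractions for target TCP, tool down, tool-x axis at world angle yx"""
    s,p,Rt=st(); c,w=np.cos(yx),np.sin(yx)
    T=R.from_matrix(np.c_[[c,w,0],[w,-c,0],[0,0,-1]])
    d=Rt.inv().apply(np.array([x,y,z])-p)/400; t=(Rt.inv()*T).as_rotvec()/.5
    print('t',round(s['t'],2),'pos',p.round(1),'yx',np.arctan2(*Rt.as_matrix()[1::-1,0]).round(3),'q',s['qpos'].round(2),'F',s['ft_force'].round(1),'w',round(s['grip_width'],1),'shift',d.round(4),'turn',t.round(4))
def err(): pass
E
python3 - <<'E'
from h import *
I={n:cv2.imread(f'pics/{n}0.png') for n in('scene','top')}
for k,uv in dict(green=(201,219),orange=(153,242),red=(203,286)).items():
    p=unproj('top',uv,60)[0]; o=fit(I,p[0],p[1]); print(k,p.round(),o.x.round(2),round(o.fun,2))
for n,uv in dict(panL=(250,193),panR=(353,194),backL=(250,114),backR=(353,118)).items(): print(n,unproj('top',uv,100).round(1))
for k,uv in dict(syrup=(138,192),jar=(135,306),pink=(176,276),pink2=(256,282),cup=(370,291),bowl=(432,250)).items(): print(k,unproj('top',uv,40).round())
c=cv2.resize(I['top'][180:315,130:370],None,fx=3.3,fy=3.3,interpolation=3);cv2.imwrite('pics/c0.png',c)
E
```

```text
green [582. 244.  60.] [582.96 252.67   2.83] 82.82Traceback (most recent call last):
  File "<stdin>", line 4, in <module>
  File "h.py", line 38, in fit
    return min((minimize(cost,[x,y,w],method='Nelder-Mead',options=dict(initial_simplex=[[x,y,w],[x+6,y,w],[x,y+6,w],[x,y,w+.25]],xatol=.05,fatol=.01)) for w in yaws),key=lambda o:o.fun)
  File "h.py", line 38, in <genexpr>
    return min((minimize(cost,[x,y,w],method='Nelder-Mead',options=dict(initial_simplex=[[x,y,w],[x+6,y,w],[x,y+6,w],[x,y,w+.25]],xatol=.05,fatol=.01)) for w in yaws),key=lambda o:o.fun)
                ~~~~~~~~^^^^^^^^^^^^^^^^^^^^^^^^^^^^^^^^^^^^^^^^^^^^^^^^^^^^^^^^^^^^^^^^^^^^^^^^^^^^^^^^^^^^^^^^^^^^^^^^^^^^^^^^^^^^^^^^^^^^^^^^^^^^^^^
    res = _minimize_neldermead(fun, x0, args, callback, bounds=bounds,
                               **options)
    fxr = func(xr)
    fx = function(np.copy(x), *(wrapper_args + args))
  File "h.py", line 35, in cost
    m=hull(proj(n,pts(*p)),b); near=cv2.dilate(m,np.ones((7,7)))>.05
           ~~~~^^^^^^^^^^^
  File "h.py", line 9, in proj
    c,Rc,f=cam(n); p=Rc.inv().apply(np.atleast_2d(P)-c['xyz']); s=np.c_[p[:,0],-p[:,1]]/-p[:,2:]
           ~~~^^^
  File "h.py", line 6, in cam
    c=viewer.camera_info(n); q=c['rotation']
ValueError: time passes only in moves, steps and waits
```

Run:
```python
s=open('h.py').read()
s=s.replace("def cam(n):","from functools import lru_cache\n@lru_cache\ndef cam(n):")
open('h.py','w').write(s)
from h import *
I={n:cv2.imread(f'pics/{n}0.png') for n in('scene','top')}
A=cv2.resize(I['top'][185:310,130:260],(520,500),interpolation=0)
for n,uv in dict(panL=(250,193),panR=(353,194),backL=(250,114),backR=(353,118)).items(): print(n,unproj('top',uv,100).round(1))
for k,uv in dict(syrup=(138,192),jar=(135,306),pink=(176,276),pink2=(256,282),cup=(370,291),bowl=(432,250)).items(): print(k,unproj('top',uv,40).round())
B=cv2.resize(I['scene'][200:300,320:430],(660,600),interpolation=0)
cv2.imwrite('pics/c0.png',A);cv2.imwrite('pics/c1.png',B)
for k,uv in dict(green=(201,219),orange=(153,242),red=(203,286)).items():
    p=unproj('top',uv,60)[0]; o=fit(I,p[0],p[1]); print(k,p.round(),o.x.round(2),round(o.fun,2))
```

```text
panL [[652.7  97.3 100. ]]
panR [[ 650.7 -198.1  100. ]]
backL [[887.  100.5 100. ]]
backR [[ 875.6 -200.8  100. ]]
syrup [[665. 442.  40.]]
jar [[325. 439.  40.]]
pink [[414. 319.  40.]]
pink2 [[398.  82.  40.]]
cup [[ 373. -253.   40.]]
bowl [[ 493. -439.   40.]]
green [582. 244.  60.] [582.96 252.67   2.83] 82.82
orange [513. 385.  60.] [514.32 396.99   2.94] 75.08
red [386. 234.  60.] [3.8702e+02 2.4219e+02 2.0000e-02] 164.06
```

View pics/c1.png

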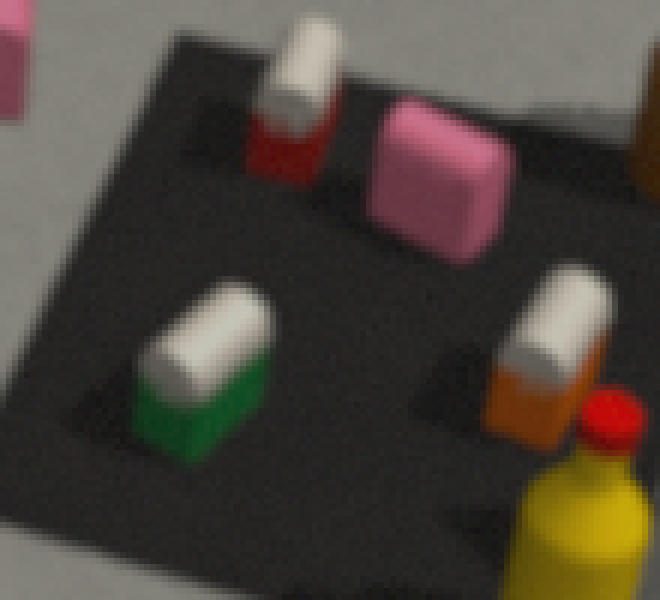

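View pics/c0.png

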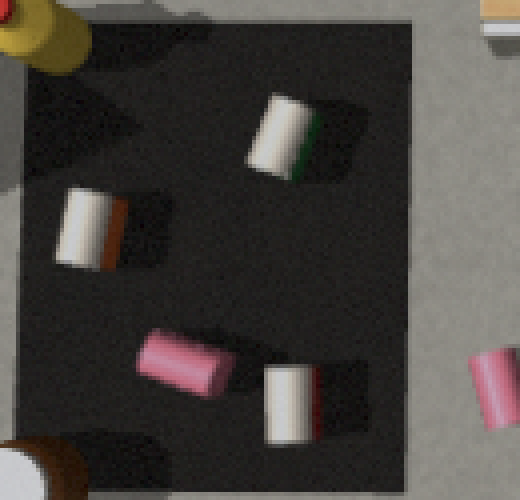

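Run:
```python
s=open('h.py').read()
s=s.replace("def fit(imgs,x,y,yaws=np.arange(0,np.pi,np.pi/8))","LID=CAN[:,2]>=49\ndef fit(imgs,x,y,z0=0,yaws=(-.4,0,.4))").replace("silhouette fit against the dark mat","lid silhouette fit")
s=s.replace("im.max(2)","im.min(2)").replace("(g-30)/70","(g-45)/60").replace("proj(n,pts(*p))","proj(n,pts(*p,z0)[LID])").replace("(7,7)","(5,5)").replace("[x,y,33]","[x,y,z0+58]").replace("def err(): pass\n","")
open('h.py','w').write(s)
from h import *
I={n:cv2.imread(f'pics/{n}0.png') for n in('scene','top')}
for k,uv in dict(green=(200,219),orange=(151,242),red=(202,286)).items():
    p=unproj('top',uv,62)[0]
    for J in (I,{'top':I['top']},{'scene':I['scene']}):
        o=fit(J,p[0],p[1]); print(k,p.round(),o.x.round(2),round(o.fun,2))
# panel edge profiles
g=I['top'].astype(float)
for u in (265,300,335): print(u,[tuple(int(v) for v in g[r_,u]) for r_ in range(185,200)])
print([tuple(int(v) for v in g[190,u]) for u in range(246,256)],[tuple(int(v) for v in g[190,u]) for u in range(348,358)])
```

```text
green [581. 247.  62.] [ 5.8403e+02  2.5257e+02 -3.3000e-01] 24.32
green [581. 247.  62.] [ 5.8365e+02  2.5204e+02 -3.3000e-01] 5.5
green [581. 247.  62.] [ 5.8438e+02  2.5320e+02 -3.3000e-01] 17.59
orange [513. 390.  62.] [ 5.1495e+02  3.9693e+02 -1.6000e-01] 13.61
orange [513. 390.  62.] [ 5.1488e+02  3.9645e+02 -1.6000e-01] 5.06
orange [513. 390.  62.] [ 5.1534e+02  3.9742e+02 -1.7000e-01] 7.77
red [386. 237.  62.] [3.8677e+02 2.4247e+02 2.0000e-02] 101.98
red [386. 237.  62.] [3.8667e+02 2.4210e+02 3.0000e-02] 3.45
red [386. 237.  62.] [4.0131e+02 2.4299e+02 1.0000e-02] 79.07
265 [(120, 171, 198), (113, 163, 195), (108, 154, 194), (111, 159, 196), (123, 158, 180), (167, 172, 173), (203, 202, 201), (202, 200, 199), (171, 170, 169), (84, 91, 93), (73, 80, 80), (78, 84, 85), (74, 81, 83), (96, 104, 104), (125, 132, 134)]
300 [(125, 178, 198), (117, 170, 195), (113, 159, 197), (102, 145, 182), (144, 162, 176), (194, 200, 199), (196, 199, 197), (196, 200, 199), (157, 164, 164), (70, 76, 76), (72, 78, 81), (71, 78, 79), (74, 80, 82), (102, 109, 111), (136, 143, 146)]
335 [(117, 167, 196), (119, 171, 196), (121, 173, 197), (105, 146, 167), (134, 141, 144), (200, 201, 199), (203, 201, 199), (180, 181, 181), (118, 128, 129), (73, 80, 82), (69, 79, 79), (72, 78, 80), (72, 77, 78), (99, 105, 107), (131, 138, 140)]
[(130, 137, 138), (129, 136, 138), (130, 140, 140), (130, 136, 139), (117, 123, 125), (142, 146, 146), (145, 146, 149), (148, 149, 149), (147, 149, 151), (149, 150, 152)] [(203, 199, 199), (202, 200, 198), (200, 200, 199), (200, 202, 201), (199, 201, 200), (87, 91, 93), (80, 84, 85), (79, 84, 85), (82, 86, 88), (83, 86, 87)]
```

Run:
```python
from h import *
P=unproj('top',[(265,193.25),(300,193.2),(335,192.75),(250.4,191),(352.5,191)],100);print(P.round(1))
print(unproj('top',[(250,114.5),(353,114)],100))
print(unproj('top',[(352,186),(340,150),(314,150),(349,150)],100))
I=cv2.imread('pics/scene0.png'); cv2.imwrite('pics/c2.png',cv2.resize(I[210:330,145:300],None,fx=5,fy=5,interpolation=0))
```

```text
[[ 652.1   54.2  100. ]
 [ 652.5  -46.2  100. ]
 [ 654.1 -146.5  100. ]
 [ 658.5   96.3  100. ]
 [ 659.4 -196.8  100. ]]
[[ 885.52228445  100.48896048  100.        ]
 [ 887.66770546 -201.00242399  100.        ]]
[[ 673.9006892  -195.50368483  100.        ]
 [ 779.57105656 -161.91286802  100.        ]
 [ 779.31138095  -86.57025036  100.        ]
 [ 779.67846795 -188.01026285  100.        ]]
```

View pics/c2.png

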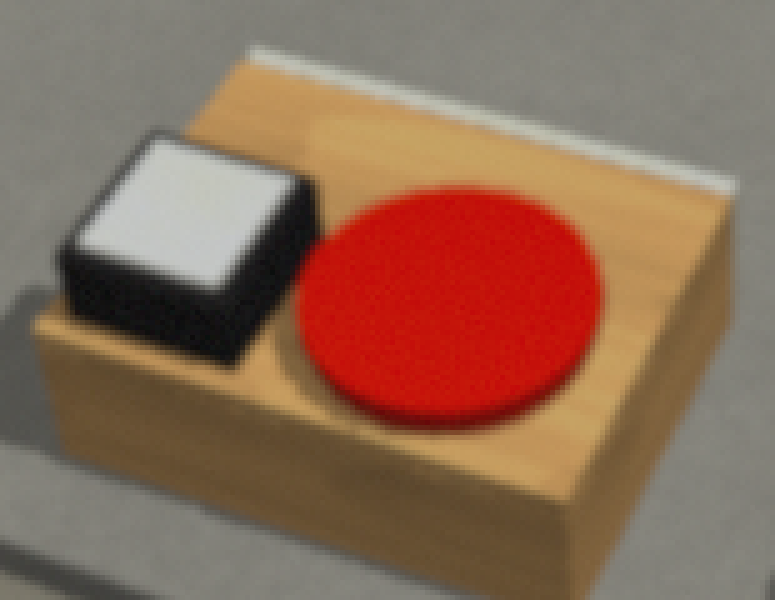

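Run:
```python
from h import *
go(420,-340,220,-np.pi)
```

```text
t 0.1 pos [ 247.6 -627.5  225.7] yx -2.766 q [-0.91  0.36  0.01 -0.   -1.22 -0.29] F [-0.   1.3  0. ] w 88.0 shift [-0.6648  0.5104  0.0149] turn [ 0.0029 -0.0008  0.7514]
```

Call:
{"api": "arm_command", "payload": {
  "deltas": [-0.12,0.09,0.0,0,0,0.15,-1,-0.24,0.18,0.0,0,0,0.3,-1,-0.36,0.27,0.0,0,0,0.45,-1,-0.48,0.37,0.01,0,0,0.6,-1,-0.6,0.46,0.01,0,0,0.75,-1]
}}

```text
t: 0.72
eef_pos: [403.7, -366.6, 222.1]
orientation: [-0.0, 0.001, 1.0, 0.0]
ft_force: [1.1, -0.4, 0.0]
grip_width: 43.2
finger_force: 0.0
```

Run:
```python
from h import *
go(600,-50,180,-np.pi)
```

```text
t 0.72 pos [ 403.7 -366.6  222.1] yx 3.14 q [-0.38  0.15 -0.28 -0.   -1.14 -1.19] F [ 1.1 -0.4  0. ] w 43.2 shift [-0.4893  0.7923  0.1054] turn [ 0.001  -0.0011 -0.0036]
```

Call:
{"api": "arm_command", "payload": {
  "deltas": [-0.08,0.13,0.01,0,0,0,-1,-0.16,0.26,0.02,0,0,0,-1,-0.24,0.39,0.03,0,0,0,-1,-0.32,0.52,0.04,0,0,0,-1,-0.4,0.65,0.05,0,0,0,-1]
}}

```text
t: 1.35
eef_pos: [563.8, -106.5, 202.4]
orientation: [-0.0, -0.001, 1.0, 0.0]
ft_force: [2.0, -0.7, 1.2]
grip_width: 0.6
finger_force: 0.0
```

Call:
{"api": "arm_command", "payload": {
  "deltas": [-0.04,0.07,0.05,0,0,0,-1,-0.08,0.14,0.12,0,0,0,-1,-0.08,0.14,0.22,0,0,0,-1,-0.08,0.14,0.32,0,0,0,-1,-0.08,0.14,0.32,0,0,0,-1]
}}

```text
t: 1.98
eef_pos: [592.6, -52.8, 71.4]
orientation: [-0.003, -0.0, 1.0, -0.001]
ft_force: [-0.6, -0.5, 0.7]
grip_width: 0.6
finger_force: 0.0
```

Run:
```python
from h import *
go(640,-50,60,-np.pi)
```

```text
t 1.98 pos [592.6 -52.8  71.4] yx -3.141 q [ 0.24  0.38 -0.35 -0.   -0.85 -1.81] F [-0.6 -0.5  0.7] w 0.6 shift [-0.1188  0.0069  0.0278] turn [-0.0022 -0.0138  0.0011]
```

Call:
{"api": "arm_command", "payload": {
  "deltas": [-0.05,0.007,0.025,0,0,0,-1,-0.1,0.007,0.025,0,0,0,-1,-0.11,0.007,0.025,0,0,0,-1,-0.12,0.007,0.025,0,0,0,-1,-0.125,0.007,0.025,0,0,0,-1]
}}

```text
t: 2.6
eef_pos: [644.1, -49.8, 65.2]
orientation: [-0.001, -0.0, 1.0, -0.0]
ft_force: [-5.6, 0.7, 4.2]
grip_width: 0.2
finger_force: 2.7
```

Call:
{"api": "arm_command", "payload": {
  "deltas": [-0.005,0,0,0,0,0,-1,-0.01,0,0,0,0,0,-1,-0.015,0,0,0,0,0,-1,-0.02,0,0,0,0,0,-1,-0.02,0,0,0,0,0,-1]
}}

```text
t: 3.22
eef_pos: [648.7, -50.0, 64.6]
orientation: [-0.004, -0.0, 1.0, -0.0]
ft_force: [-12.4, 1.4, 8.1]
grip_width: 0.1
finger_force: 6.2
```

Call:
{"api": "arm_command", "payload": {
  "deltas": [0.08,0,0,0,0,0,-1,0.2,0,0,0,0,0,-1,0.32,0,-0.05,0,0,0,-1,0.32,0,-0.15,0,0,0,-1,0.32,0,-0.25,0,0,0,-1]
}}

```text
t: 3.85
eef_pos: [524.4, -49.8, 166.3]
orientation: [0.0, -0.001, 1.0, -0.0]
ft_force: [1.0, 0.6, 1.0]
grip_width: 0.6
finger_force: 0.0
```

Run:
```python
from h import *
I=look('a'); cv2.imwrite('pics/c3.png',cv2.resize(np.hstack([I['top'][150:260,240:370],I['scene'][190:300,150:280]]),None,fx=3,fy=3,interpolation=0))
go(640,-50,180,-np.pi)
```

```text
t 3.95 pos [527.8 -49.5 169.8] yx -3.14 q [ 0.28  0.16 -0.4   0.   -1.01 -1.85] F [-0.1  0.4 -0.2] w 0.7 shift [-0.2808 -0.0018 -0.023 ] turn [0.0022 0.018  0.0036]
```

View pics/c3.png

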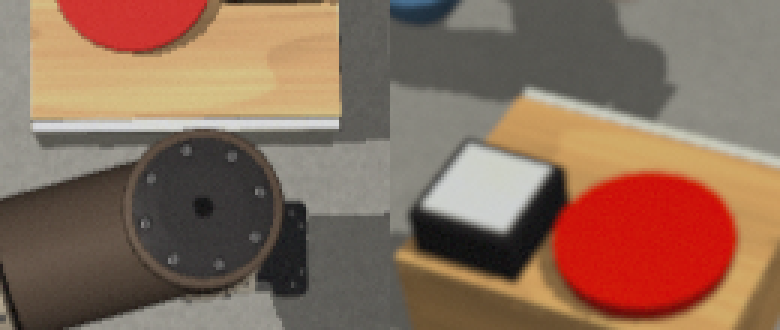

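Call:
{"api": "arm_command", "payload": {
  "deltas": [-0.05,0,0.1,0,0,0,-1,-0.1,0,0.25,0,0,0,-1,-0.18,0,0.27,0,0,0,-1,-0.27,0,0.27,0,0,0,-1,-0.275,0,0.27,0,0,0,-1]
}}

```text
t: 4.58
eef_pos: [636.9, -49.7, 55.6]
orientation: [0.0, -0.0, 1.0, -0.0]
ft_force: [-1.2, -0.2, -0.3]
grip_width: 0.7
finger_force: 0.0
```

Call:
{"api": "arm_command", "payload": {
  "deltas": [-0.01,0,0,0,0,0,-1,-0.02,0,0,0,0,0,-1,-0.025,0,0,0,0,0,-1,-0.03,0,0,0,0,0,-1,-0.035,0,0,0,0,0,-1]
}}

```text
t: 5.2
eef_pos: [646.4, -49.7, 56.7]
orientation: [-0.002, -0.0, 1.0, -0.0]
ft_force: [-12.9, 2.5, 9.8]
grip_width: 0.3
finger_force: 6.4
```

Call:
{"api": "arm_command", "payload": {
  "deltas": [-0.005,0,0,0,0,0,-1,-0.01,0,0,0,0,0,-1,-0.015,0,0,0,0,0,-1,-0.02,0,0,0,0,0,-1,-0.02,0,0,0,0,0,-1]
}}

```text
t: 5.82
eef_pos: [651.1, -49.7, 56.6]
orientation: [-0.005, -0.0, 1.0, -0.0]
ft_force: [-21.1, 4.0, 16.2]
grip_width: 0.5
finger_force: 10.6
```

Call:
{"api": "arm_command", "payload": {
  "deltas": [0.02,0,0,0,0,0,-1,0.05,0,0,0,0,0,-1,0.08,0,0,0,0,0,-1,0.11,0,0,0,0,0,-1,0.14,0,0,0,0,0,-1]
}}

```text
t: 6.45
eef_pos: [600.9, -49.6, 56.8]
orientation: [0.001, -0.0, 1.0, 0.0]
ft_force: [0.0, 0.9, -0.4]
grip_width: 0.6
finger_force: 0.0
```

Run:
```python
from h import *
I=look('b')
g=I['top'].astype(int)
for u in (262,345): print(u,[tuple(g[r_,u]) for r_ in range(176,212,2)])
go(640,-50,60,-np.pi)
```

```text
262 [(np.int64(125), np.int64(178), np.int64(216)), (np.int64(126), np.int64(179), np.int64(217)), (np.int64(130), np.int64(186), np.int64(216)), (np.int64(58), np.int64(76), np.int64(88)), (np.int64(48), np.int64(57), np.int64(69)), (np.int64(54), np.int64(66), np.int64(78)), (np.int64(58), np.int64(69), np.int64(82)), (np.int64(66), np.int64(77), np.int64(91)), (np.int64(65), np.int64(78), np.int64(93)), (np.int64(67), np.int64(79), np.int64(96)), (np.int64(67), np.int64(79), np.int64(94)), (np.int64(73), np.int64(86), np.int64(100)), (np.int64(71), np.int64(83), np.int64(102)), (np.int64(78), np.int64(91), np.int64(106)), (np.int64(76), np.int64(90), np.int64(104)), (np.int64(70), np.int64(82), np.int64(98)), (np.int64(71), np.int64(82), np.int64(96)), (np.int64(67), np.int64(77), np.int64(92))]
345 [(np.int64(119), np.int64(171), np.int64(215)), (np.int64(126), np.int64(181), np.int64(216)), (np.int64(125), np.int64(176), np.int64(218)), (np.int64(126), np.int64(181), np.int64(217)), (np.int64(127), np.int64(181), np.int64(218)), (np.int64(130), np.int64(188), np.int64(216)), (np.int64(116), np.int64(163), np.int64(181)), (np.int64(100), np.int64(143), np.int64(175)), (np.int64(125), np.int64(178), np.int64(218)), (np.int64(109), np.int64(155), np.int64(192)), (np.int64(78), np.int64(113), np.int64(143)), (np.int64(78), np.int64(113), np.int64(143)), (np.int64(80), np.int64(113), np.int64(143)), (np.int64(113), np.int64(134), np.int64(146)), (np.int64(145), np.int64(157), np.int64(161)), (np.int64(98), np.int64(107), np.int64(110)), (np.int64(76), np.int64(82), np.int64(83)), (np.int64(82), np.int64(88), np.int64(88))]
t 6.55 pos [600.1 -49.6  56.8] yx -3.141 q [ 0.24  0.4  -0.36 -0.   -0.81 -1.81] F [-0.3  0.2  0.5] w 0.2 shift [-0.0997 -0.0011 -0.0079] turn [0.0005 0.0002 0.0017]
```

Call:
{"api": "arm_command", "payload": {
  "deltas": [0.05,0,0,0,0,0,-1,0.1,0,0,0,0,0,-1,0.2,0,-0.1,0,0,0,-1,0.3,0,-0.2,0,0,0,-1,0.36,0,-0.3,0,0,0,-1]
}}

```text
t: 7.18
eef_pos: [455.8, -49.9, 177.8]
orientation: [0.0, -0.001, 1.0, 0.0]
ft_force: [0.7, 0.7, 0.5]
grip_width: 0.4
finger_force: 0.0
```

Run:
```python
from h import *
I=look('c')
g=I['top'].astype(int)
for u in (258,300,345): print(u,[(r_,int(g[r_,u].min())) for r_ in range(188,222)])
go(600,-50,180,-np.pi)
cv2.imwrite('pics/c4.png',cv2.resize(np.hstack([I['top'][150:260,240:370],I['scene'][190:300,150:280]]),None,fx=3,fy=3,interpolation=0))
```

```text
258 [(188, 120), (189, 102), (190, 58), (191, 96), (192, 119), (193, 117), (194, 122), (195, 121), (196, 121), (197, 121), (198, 121), (199, 123), (200, 121), (201, 119), (202, 123), (203, 123), (204, 120), (205, 121), (206, 122), (207, 121), (208, 123), (209, 122), (210, 123), (211, 151), (212, 199), (213, 212), (214, 211), (215, 177), (216, 88), (217, 80), (218, 80), (219, 108), (220, 141), (221, 138)]
300 [(188, 111), (189, 103), (190, 120), (191, 133), (192, 132), (193, 133), (194, 132), (195, 130), (196, 133), (197, 132), (198, 133), (199, 133), (200, 133), (201, 170), (202, 193), (203, 162), (204, 170), (205, 206), (206, 206), (207, 203), (208, 205), (209, 207), (210, 185), (211, 180), (212, 213), (213, 211), (214, 208), (215, 162), (216, 73), (217, 80), (218, 82), (219, 109), (220, 135), (221, 137)]
345 [(188, 112), (189, 58), (190, 92), (191, 120), (192, 118), (193, 119), (194, 121), (195, 121), (196, 119), (197, 120), (198, 120), (199, 120), (200, 121), (201, 120), (202, 120), (203, 120), (204, 118), (205, 119), (206, 120), (207, 121), (208, 119), (209, 120), (210, 136), (211, 185), (212, 212), (213, 214), (214, 176), (215, 88), (216, 77), (217, 77), (218, 109), (219, 140), (220, 139), (221, 131)]
t 7.28 pos [458.  -49.5 181.3] yx -3.14 q [ 0.32  0.03 -0.51  0.   -1.02 -1.89] F [1.1 0.  0.5] w 0.7 shift [-0.3549 -0.002   0.0063] turn [0.0036 0.0166 0.0037]
```

View pics/c4.png

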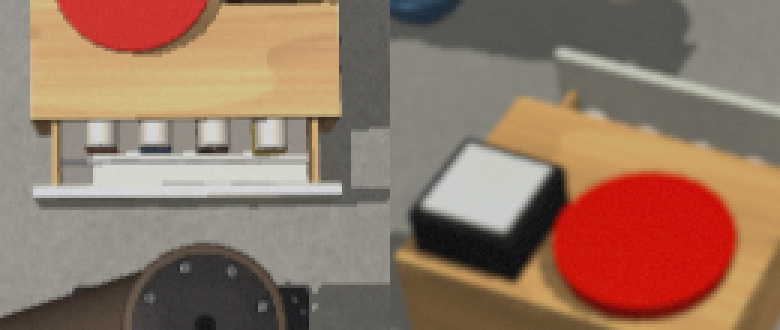

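Call:
{"api": "arm_command", "payload": {
  "deltas": [-0.1,0,0,0,0,0,-1,-0.2,0,0,0,0,0,-1,-0.3,0,0.02,0,0,0,-1,-0.41,0,0.06,0,0,0,-1,-0.415,0,0.12,0,0,0,-1]
}}

```text
t: 7.9
eef_pos: [626.5, -49.6, 127.3]
orientation: [0.001, -0.0, 1.0, -0.0]
ft_force: [-1.2, -0.0, 0.0]
grip_width: 0.6
finger_force: 0.0
```

Run:
```python
from h import *
go(623,-50,82,-np.pi)
```

```text
t 7.9 pos [626.5 -49.6 127.3] yx -3.141 q [ 0.23  0.36 -0.23  0.   -0.98 -1.8 ] F [-1.2 -0.   0. ] w 0.6 shift [ 0.0089 -0.0009  0.1131] turn [-0.0006  0.0027  0.0016]
```

Call:
{"api": "arm_command", "payload": {
  "deltas": [0.009,0,0.06,0,0,0,-1,0.009,0,0.11,0,0,0,-1,0.015,0,0.11,0,0,0,-1,0.03,0,0.11,0,0,0,-1,0.05,0,0.11,0,0,0,-1]
}}

```text
t: 8.52
eef_pos: [603.8, -49.5, 85.6]
orientation: [0.001, -0.001, 1.0, 0.0]
ft_force: [2.2, -0.1, -0.4]
grip_width: 0.7
finger_force: 0.8
```

Call:
{"api": "arm_command", "payload": {
  "deltas": [0.025,0,0,0,0,0,-1,0.05,0,0,0,0,0,-1,0.075,0,0,0,0,0,-1,0.1,0,0,0,0,0,-1,0.125,0,0,0,0,0,-1]
}}

```text
t: 9.15
eef_pos: [552.5, -49.7, 84.7]
orientation: [0.0, -0.0, 1.0, 0.0]
ft_force: [2.4, -0.6, 1.3]
grip_width: 0.5
finger_force: 0.9
```

Call:
{"api": "arm_command", "payload": {
  "deltas": [0.025,0,0,0,0,0,-1,0.05,0,0,0,0,0,-1,0.07,0,0,0,0,0,-1,0.085,0,0,0,0,0,-1,0.09,0,0,0,0,0,-1]
}}

```text
t: 9.78
eef_pos: [518.4, -49.5, 84.9]
orientation: [0.001, -0.001, 1.0, 0.0]
ft_force: [8.4, -1.9, -4.7]
grip_width: 0.4
finger_force: 4.2
```

Call:
{"api": "arm_command", "payload": {
  "deltas": [-0.015,0,-0.02,0,0,0,-1,-0.015,0,-0.12,0,0,0,-1,-0.015,0.0,-0.25,0,0,-0.3,0,-0.015,0.08,-0.3,0,0,-0.65,0.5,-0.015,0.2,-0.3,0,0,-1,1]
}}

```text
t: 10.4
eef_pos: [523.8, 30.7, 207.0]
orientation: [0.001, -0.25, 0.968, 0.0]
ft_force: [0.3, 0.5, -0.7]
grip_width: 24.7
finger_force: 0.0
```

Run:
```python
from h import *
go(540,150,200,-1.57-.33)
```

```text
t 10.4 pos [523.8  30.7 207. ] yx -2.637 q [ 0.43  0.12 -0.35  0.   -1.1  -1.5 ] F [ 0.3  0.5 -0.7] w 24.7 shift [-0.1796  0.2416  0.018 ] turn [-0.0029  0.0055 -1.4745]
```

Call:
{"api": "arm_command", "payload": {
  "deltas": [0.04,0.05,0,0,0,-0.25,1,0.08,0.1,0,0,0,-0.5,1,0.12,0.15,0,0,0,-0.75,1,0.16,0.2,0,0,0,-1,1,0.16,0.2,0,0,0,-1,1]
}}

```text
t: 11.02
eef_pos: [427.2, 69.9, 205.0]
orientation: [-0.0, -0.481, 0.877, 0.0]
ft_force: [0.7, 0.5, -0.0]
grip_width: 75.0
finger_force: 0.0
```

```bash
cat >> h.py <<'E'
def view(tag,crop=True):
    I=look(tag)
    if crop: cv2.imwrite(f'pics/{tag}_c.png',np.hstack([cv2.resize(I['top'][185:300,130:365],(470,230),interpolation=2),cv2.resize(I['scene'][130:290,150:450],(300,160),interpolation=2)[:160].repeat(1,0) if 0 else cv2.resize(I['scene'][150:300,150:450],(460,230),interpolation=2)])[:, :800] if 0 else np.vstack([cv2.resize(I['top'][185:300,130:365],(705,345),interpolation=2),np.pad(cv2.resize(I['scene'][185:285,160:400],(600,250),interpolation=2),((0,0),(0,105),(0,0)))]))
    return I
E
python3 - <<'E'
from h import *
view('d'); go(583,253,120,-1.57-.33)
E
```

```text
t 11.12 pos [428.6  69.8 204.9] yx -2.141 q [ 0.62 -0.03 -0.52 -0.   -1.08 -1.19] F [ 0.3 -0.6 -0.3] w 82.3 shift [-0.5938 -0.0776  0.2124] turn [-1.000e-04  3.000e-04 -4.825e-01]
```

View pics/d_c.png

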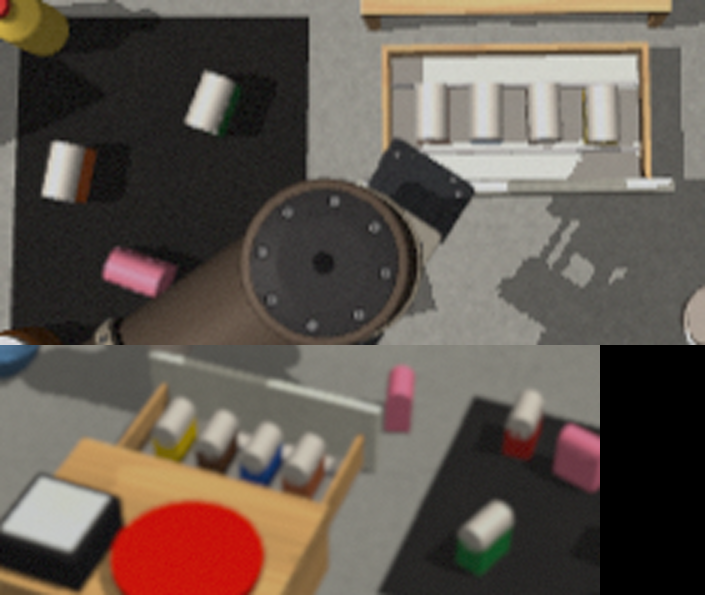

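Run:
```python
from h import *
I={n:cv2.imread(f'pics/d_{n}.png') for n in('scene','top')}
p=I['top'][216:229,258:348].mean(0).astype(int)
print([(258+i,*v.tolist()) for i,v in enumerate(p)])
P=unproj('top',[(274,222),(292,222),(311.3,222),(330.3,222)],75);print(P.round(1))
for q in P:
    for J in({'top':I['top']},{'scene':I['scene']}): 
        o=fit(J,q[0],q[1],14,(0.01,)); print(o.x.round(2),round(o.fun,1))
g=I['top'].min(2).astype(int); print([(r_,g[r_,345],g[r_,310],g[r_,325]) for r_ in range(236,254)])
```

```text
[(258, 120, 169, 203), (259, 85, 122, 150), (260, 85, 101, 115), (261, 127, 135, 141), (262, 131, 139, 145), (263, 131, 139, 146), (264, 132, 139, 146), (265, 132, 140, 146), (266, 132, 140, 146), (267, 131, 139, 145), (268, 144, 152, 156), (269, 168, 178, 185), (270, 187, 199, 206), (271, 211, 209, 209), (272, 213, 210, 209), (273, 209, 211, 210), (274, 196, 208, 209), (275, 181, 193, 200), (276, 163, 174, 181), (277, 138, 147, 153), (278, 107, 114, 118), (279, 91, 98, 108), (280, 127, 134, 141), (281, 132, 139, 145), (282, 132, 140, 145), (283, 132, 140, 145), (284, 132, 140, 146), (285, 132, 140, 146), (286, 142, 149, 153), (287, 157, 167, 174), (288, 180, 191, 200), (289, 203, 209, 209), (290, 213, 210, 209), (291, 213, 210, 209), (292, 200, 210, 209), (293, 187, 198, 206), (294, 170, 181, 189), (295, 150, 159, 166), (296, 117, 124, 129), (297, 108, 116, 120), (298, 130, 137, 143), (299, 132, 139, 145), (300, 132, 140, 146), (301, 132, 140, 146), (302, 132, 139, 145), (303, 132, 140, 145), (304, 133, 140, 146), (305, 96, 103, 110), (306, 136, 144, 150), (307, 168, 179, 186), (308
[... 1498 characters left out ...]
117), np.int64(204), np.int64(134)), (241, np.int64(115), np.int64(206), np.int64(134)), (242, np.int64(116), np.int64(205), np.int64(132)), (243, np.int64(99), np.int64(206), np.int64(132)), (244, np.int64(150), np.int64(177), np.int64(134)), (245, np.int64(209), np.int64(128), np.int64(136)), (246, np.int64(212), np.int64(137), np.int64(141)), (247, np.int64(187), np.int64(138), np.int64(142)), (248, np.int64(110), np.int64(120), np.int64(120)), (249, np.int64(69), np.int64(78), np.int64(70)), (250, np.int64(82), np.int64(109), np.int64(84)), (251, np.int64(89), np.int64(140), np.int64(90)), (252, np.int64(89), np.int64(138), np.int64(85)), (253, np.int64(89), np.int64(140), np.int64(86))]
```

Call:
{"api": "arm_command", "payload": {
  "deltas": [-0.13,-0.016,0,0,0,-0.1,1,-0.26,-0.032,0.03,0,0,-0.2,1,-0.4,-0.05,0.1,0,0,-0.3,1,-0.53,-0.07,0.16,0,0,-0.48,1,-0.594,-0.078,0.21,0,0,-0.48,1]
}}

```text
t: 11.75
eef_pos: [585.0, 254.1, 118.0]
orientation: [-0.001, -0.581, 0.814, -0.0]
ft_force: [0.2, -0.5, -0.1]
grip_width: 87.6
finger_force: 0.0
```

Run:
```python
from h import *
print(unproj('top',[(272.8,222),(290.9,222),(310.9,222),(330.2,222)],64).round(1))
print('pan',unproj('top',[(345,247.6),(310,248),(330,247.8)],100).round(1))
print('wall',unproj('top',[(260.5,222),(342.6,222)],60).round(1))
go(584,252.6,30,-1.5708-.33)
```

```text
[[ 572.9   32.7   64. ]
 [ 573.1  -20.3   64. ]
 [ 573.3  -78.7   64. ]
 [ 573.5 -135.2   64. ]]
pan [[ 496.9 -173.9  100. ]
 [ 495.5  -74.7  100. ]
 [ 496.2 -131.4  100. ]]
wall [[ 573.2   68.9   60. ]
 [ 574.  -171.9   60. ]]
t 11.75 pos [585.  254.1 118. ] yx -1.901 q [ 0.72  0.38 -0.21  0.   -0.98 -1.05] F [ 0.2 -0.5 -0.1] w 87.6 shift [0.004  0.0008 0.2201] turn [ 0.002  -0.004  -0.0001]
```

Call:
{"api": "arm_command", "payload": {
  "deltas": [0.004,0.001,0.08,0,0,0,1,0.004,0.001,0.16,0,0,0,1,0.004,0.001,0.2,0,0,0,1,0.004,0.001,0.22,0,0,0,1,0.004,0.001,0.22,0,0,0,0.6]
}}

```text
t: 12.38
eef_pos: [582.5, 251.5, 32.7]
orientation: [-0.0, -0.581, 0.814, -0.0]
ft_force: [-0.7, -0.0, 0.5]
grip_width: 82.3
finger_force: 0.0
```

Call:
{"api": "arm_command", "payload": {
  "deltas": [0,0,0,0,0,0,0.4,0,0,0,0,0,0,0.1,0,0,0,0,0,0,-0.2,0,0,0,0,0,0,-1,0,0,0,0,0,0,-1]
}}

```text
t: 13.0
eef_pos: [582.7, 251.9, 33.4]
orientation: [0.001, -0.581, 0.814, -0.0]
ft_force: [-0.5, 1.2, 5.9]
grip_width: 54.2
finger_force: 30.0
```

Run:
```python
from h import *
go(573.5,6.2,130,-1.5708)
```

```text
t 13.0 pos [582.7 251.9  33.4] yx -1.9 q [ 0.72  0.47 -0.3   0.   -0.8  -1.05] F [-0.5  1.2  5.9] w 54.2 shift [ 0.5883 -0.1774 -0.242 ] turn [-0.0022  0.0018 -0.6594]
```

Call:
{"api": "arm_command", "payload": {
  "deltas": [0,0,-0.06,0,0,0,-1,0,0,-0.18,0,0,0,-1,0.06,-0.02,-0.28,0,0,-0.15,-1,0.18,-0.05,-0.28,0,0,-0.3,-1,0.3,-0.09,-0.28,0,0,-0.5,-1]
}}

```text
t: 13.62
eef_pos: [576.4, 125.4, 144.5]
orientation: [-0.0, -0.68, 0.734, 0.0]
ft_force: [0.8, -0.6, -2.6]
grip_width: 54.0
finger_force: 30.0
```

Run:
```python
from h import *
go(573.5,5.5,135,-1.5708)
```

```text
t 13.62 pos [576.4 125.4 144.5] yx -1.647 q [ 0.54  0.29 -0.29 -0.   -0.99 -0.62] F [ 0.8 -0.6 -2.6] w 54.0 shift [ 0.2994 -0.0157  0.0237] turn [ 0.0011  0.0009 -0.1525]
```

Call:
{"api": "arm_command", "payload": {
  "deltas": [0.1,-0.005,0.0,0,0,-0.05,-1,0.2,-0.01,0.0,0,0,-0.1,-1,0.27,-0.015,0.01,0,0,-0.15,-1,0.3,-0.016,0.02,0,0,-0.15,-1,0.3,-0.016,0.02,0,0,-0.15,-1]
}}

```text
t: 14.25
eef_pos: [573.4, 5.7, 135.8]
orientation: [-0.001, -0.705, 0.709, 0.0]
ft_force: [-0.4, 0.1, -3.1]
grip_width: 53.9
finger_force: 30.0
```

Run:
```python
from h import *
go(573.5,5.5,120,-1.5708)
I=view('e')
```

```text
t 14.25 pos [573.4   5.7 135.8] yx -1.578 q [ 0.35  0.27 -0.34 -0.   -0.96 -0.36] F [-0.4  0.1 -3.1] w 53.9 shift [ 0.0004 -0.0002  0.0395] turn [ 0.0031 -0.0004 -0.0135]
```

View pics/e_c.png

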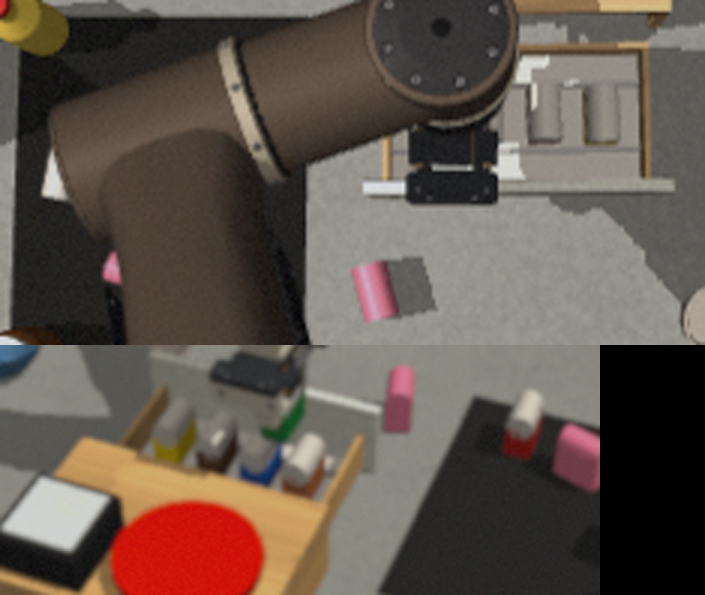

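Call:
{"api": "arm_command", "payload": {
  "deltas": [0,0,0.03,0,0,-0.013,-1,0,0,0.06,0,0,-0.013,-1,0,0,0.075,0,0,-0.013,-1,0,0,0.09,0,0,-0.013,-1,0,0,0.1,0,0,-0.013,-1]
}}

```text
t: 14.98
eef_pos: [574.1, 6.3, 96.1]
orientation: [0.0, 0.708, -0.707, -0.0]
ft_force: [-0.1, 1.1, -1.4]
grip_width: 53.5
finger_force: 30.0
```

Call:
{"api": "arm_command", "payload": {
  "deltas": [0,0,0.015,0,0,0,-1,0,0,0.03,0,0,0,-1,0,0,0.045,0,0,0,-1,0,0,0.06,0,0,0,-1,0,0,0.075,0,0,0,-1]
}}

```text
t: 15.6
eef_pos: [574.1, 6.2, 66.2]
orientation: [-0.0, 0.708, -0.707, -0.0]
ft_force: [0.2, 1.0, -2.8]
grip_width: 54.0
finger_force: 30.0
```

Call:
{"api": "arm_command", "payload": {
  "deltas": [0,0,0.012,0,0,0,-1,0,0,0.024,0,0,0,-1,0,0,0.036,0,0,0,-1,0,0,0.044,0,0,0,-1,0,0,0.05,0,0,0,-1]
}}

```text
t: 16.23
eef_pos: [574.9, 6.2, 47.3]
orientation: [-0.0, 0.708, -0.706, 0.001]
ft_force: [-1.2, 0.7, 14.2]
grip_width: 54.2
finger_force: 30.0
```

Run:
```python
from h import *
go(573.5,19.5,46,-1.5708)
I=look('f'); cv2.imwrite('pics/f_c.png',cv2.resize(I['scene'][185:270,200:320],None,fx=5,fy=5,interpolation=2))
```

```text
t 16.23 pos [574.9   6.2  47.3] yx -1.569 q [ 0.35  0.37 -0.43  0.   -0.77 -0.35] F [-1.2  0.7 14.2] w 54.2 shift [-0.0332  0.0035  0.0032] turn [-0.0027 -0.0004  0.0044]
```

View pics/f_c.png

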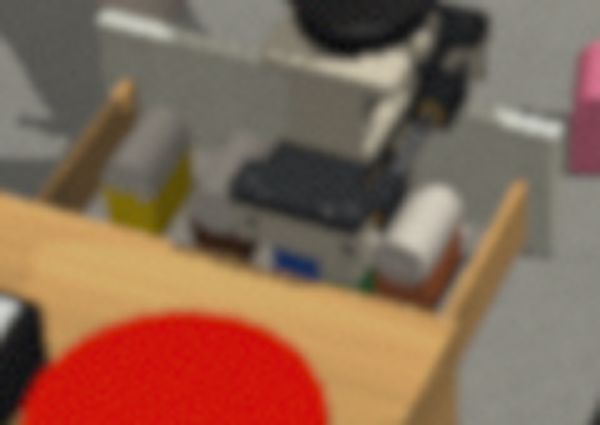

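Call:
{"api": "arm_command", "payload": {
  "deltas": [0,0,-0.008,0,0,0,-1,-0.008,0,-0.008,0,0,0,-1,-0.016,0,-0.008,0,0,0,-1,-0.024,0,-0.008,0,0,0,-1,-0.034,0,-0.006,0,0,0,-1]
}}

```text
t: 16.95
eef_pos: [574.0, 20.0, 48.9]
orientation: [0.0, 0.708, -0.707, -0.0]
ft_force: [0.6, 0.4, -2.1]
grip_width: 53.6
finger_force: 30.0
```

Call:
{"api": "arm_command", "payload": {
  "deltas": [0,0,0,0,0,0,-1,0,0,0,0,0,0,0.3,0,0,0,0,0,0,0.5,0,0,0,0,0,0,0.5,0,0,0,0,0,0,0.5]
}}

```text
t: 17.58
eef_pos: [574.2, 19.8, 49.1]
orientation: [-0.0, 0.708, -0.707, 0.0]
ft_force: [-0.1, 0.2, 0.0]
grip_width: 65.3
finger_force: 0.0
```

Call:
{"api": "arm_command", "payload": {
  "deltas": [0,0,-0.04,0,0,0,0.5,0,0,-0.1,0,0,0,0.5,0,0,-0.2,0,0,0,0.5,0,0,-0.3,0,0,0,0.5,0,-0.1,-0.36,0,0,0,1]
}}

```text
t: 18.2
eef_pos: [614.0, 20.0, 197.8]
orientation: [-0.002, 0.708, -0.706, 0.001]
ft_force: [1.3, 1.5, -0.9]
grip_width: 71.3
finger_force: 0.0
```

Run:
```python
from h import *
go(430,80,200,-1.5708-.16)
```

```text
t 18.2 pos [614.   20.  197.8] yx -1.568 q [ 0.35  0.28 -0.17  0.   -1.12 -0.35] F [ 1.3  1.5 -0.9] w 71.3 shift [-0.1511  0.4595 -0.0072] turn [-0.0084  0.0035  0.3249]
```

Call:
{"api": "arm_command", "payload": {
  "deltas": [-0.04,0.12,0,0,0,0.08,1,-0.08,0.24,0,0,0,0.16,1,-0.12,0.36,0,0,0,0.24,1,-0.15,0.46,0,0,0,0.32,1,-0.15,0.46,0,0,0,0.32,1]
}}

```text
t: 18.82
eef_pos: [428.1, 79.9, 194.6]
orientation: [0.001, -0.65, 0.76, 0.0]
ft_force: [1.0, -0.4, 1.0]
grip_width: 87.9
finger_force: 0.0
```

```bash
cat >> h.py <<'E'
def olds(I,v0=216,v1=229):
    p=I['top'][v0:v1].min(2).mean(0); us=[u for u in range(262,345) if p[u]>195 and p[u]==p[u-3:u+4].max()]
    c=[u+.5*(p[u-1]-p[u+1])/(p[u-1]-2*p[u]+p[u+1])+.68 for u in us]
    print('lids y',[(round(x,1),unproj('top',(x,222),64)[0,1].round(1)) for x in c])
E
python3 - <<'E'
from h import *
olds({'top':cv2.imread('pics/d_top.png')})
I=view('g'); olds(I)
for k,p in dict(orange=(515,397),red=(387,242)).items():
    o=fit(I,*p,yaws=(-.4,-.1,.2)); print(k,o.x.round(2),round(o.fun,1))
    o=fit({'scene':I['scene']},*p,yaws=(-.4,-.1,.2)); print(k,o.x.round(2),round(o.fun,1))
go(515,397,120,-1.5708-.16)
E
```

```text
lids y [(np.float64(272.3), np.float64(34.2)), (np.float64(291.1), np.float64(-20.9)), (np.float64(310.2), np.float64(-76.6)), (np.float64(330.3), np.float64(-135.3))]
lids y [(np.float64(265.2), np.float64(54.8)), (np.float64(276.2), np.float64(22.8)), (np.float64(276.2), np.float64(22.8)), (np.float64(292.3), np.float64(-24.3)), (np.float64(310.2), np.float64(-76.6)), (np.float64(330.2), np.float64(-135.1))]
orange [ 5.1491e+02  3.9694e+02 -1.6000e-01] 14.8
orange [ 5.1538e+02  3.9738e+02 -1.7000e-01] 8.8
red [3.9245e+02 2.4054e+02 1.4000e-01] 195.9
red [ 4.0078e+02  2.4155e+02 -5.0000e-02] 77.7
t 18.93 pos [430.4  80.  194.4] yx -1.728 q [ 0.64 -0.02 -0.53  0.   -1.05 -0.79] F [ 0.1 -0.1 -0.3] w 87.6 shift [-0.8155 -0.0847  0.1876] turn [-0.0043  0.0034  0.0064]
```

View pics/g_c.png

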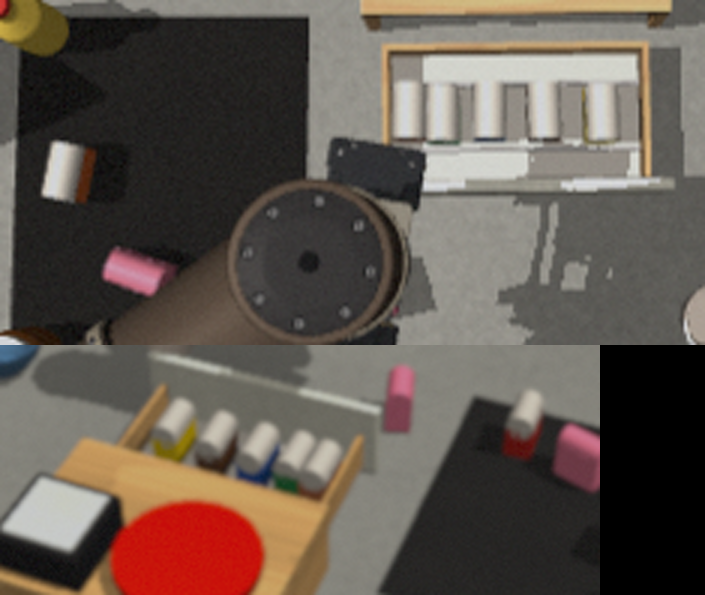

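Call:
{"api": "arm_command", "payload": {
  "deltas": [-0.15,-0.015,0,0,0,0,1,-0.3,-0.03,0,0,0,0,1,-0.45,-0.045,0.0,0,0,0,1,-0.6,-0.06,0.04,0,0,0,1,-0.74,-0.077,0.08,0,0,0,1]
}}

```text
t: 19.55
eef_pos: [508.8, 369.1, 160.4]
orientation: [0.0, -0.649, 0.761, -0.0]
ft_force: [0.7, 0.4, -0.2]
grip_width: 87.7
finger_force: 0.0
```

Call:
{"api": "arm_command", "payload": {
  "deltas": [-0.04,-0.004,0.04,0,0,0,1,-0.075,-0.008,0.08,0,0,0,1,-0.075,-0.008,0.12,0,0,0,1,-0.075,-0.008,0.16,0,0,0,1,-0.075,-0.008,0.16,0,0,0,1]
}}

```text
t: 20.18
eef_pos: [514.4, 394.5, 95.8]
orientation: [-0.001, -0.649, 0.761, -0.0]
ft_force: [0.0, -0.5, 0.1]
grip_width: 87.7
finger_force: 0.0
```

Run:
```python
from h import *
go(515,397,33,-1.5708-.16)
```

```text
t 20.18 pos [514.4 394.5  95.8] yx -1.73 q [ 0.95  0.42 -0.21 -0.   -0.94 -1.11] F [ 0.  -0.5  0.1] w 87.7 shift [-0.0066 -0.0006  0.1569] turn [ 0.0026 -0.004   0.0012]
```

Call:
{"api": "arm_command", "payload": {
  "deltas": [-0.006,0,0.05,0,0,0,1,-0.006,0,0.1,0,0,0,1,-0.006,0,0.14,0,0,0,1,-0.006,0,0.157,0,0,0,1,-0.006,0,0.157,0,0,0,0.6]
}}

```text
t: 20.8
eef_pos: [515.5, 398.3, 34.1]
orientation: [-0.0, -0.649, 0.761, -0.0]
ft_force: [0.1, -0.1, -0.4]
grip_width: 81.9
finger_force: 0.0
```

Call:
{"api": "arm_command", "payload": {
  "deltas": [0,0,0,0,0,0,0.4,0,0,0,0,0,0,0.1,0,0,0,0,0,0,-0.2,0,0,0,0,0,0,-1,0,0,0,0,0,0,-1]
}}

```text
t: 21.42
eef_pos: [515.6, 398.8, 34.6]
orientation: [0.0, -0.649, 0.761, 0.0]
ft_force: [0.0, -0.2, 3.0]
grip_width: 53.9
finger_force: 30.0
```

Run:
```python
from h import *
go(573.5,-107,150,-1.5708)
```

```text
t 21.43 pos [515.6 398.8  34.6] yx -1.729 q [ 0.96  0.49 -0.26  0.   -0.82 -1.12] F [ 0.  -0.2  3. ] w 53.9 shift [ 1.2256 -0.3423 -0.289 ] turn [-0.001   0.0011 -0.3167]
```

Call:
{"api": "arm_command", "payload": {
  "deltas": [0,0,-0.06,0,0,0,-1,0,0,-0.18,0,0,0,-1,0.08,-0.02,-0.29,0,0,0,-1,0.22,-0.06,-0.3,0,0,-0.1,-1,0.36,-0.1,-0.3,0,0,-0.2,-1]
}}

```text
t: 22.05
eef_pos: [531.9, 248.8, 154.6]
orientation: [0.0, -0.687, 0.727, 0.0]
ft_force: [0.8, 0.5, -2.1]
grip_width: 54.0
finger_force: 30.0
```

Run:
```python
from h import *
go(573.5,-105,140,-1.5708)
```

```text
t 22.05 pos [531.9 248.8 154.6] yx -1.627 q [ 0.77  0.27 -0.29 -0.   -1.01 -0.83] F [ 0.8  0.5 -2.1] w 54.0 shift [ 0.8773 -0.1533  0.0357] turn [-0.0006  0.0017 -0.112 ]
```

Call:
{"api": "arm_command", "payload": {
  "deltas": [0.14,-0.025,0,0,0,-0.03,-1,0.28,-0.05,0,0,0,-0.06,-1,0.43,-0.075,0,0,0,-0.09,-1,0.58,-0.1,0.01,0,0,-0.112,-1,0.72,-0.126,0.02,0,0,-0.112,-1]
}}

```text
t: 22.68
eef_pos: [565.1, -42.4, 145.8]
orientation: [-0.0, -0.706, 0.708, 0.0]
ft_force: [1.6, -0.0, -1.2]
grip_width: 53.9
finger_force: 30.0
```

Call:
{"api": "arm_command", "payload": {
  "deltas": [0.06,-0.01,0,0,0,0,-1,0.12,-0.02,0,0,0,0,-1,0.14,-0.02,0,0,0,0,-1,0.14,-0.02,0,0,0,0,-1,0.14,-0.02,0.01,0,0,0,-1]
}}

```text
t: 23.3
eef_pos: [573.6, -95.8, 142.2]
orientation: [0.0, -0.706, 0.708, -0.0]
ft_force: [0.3, 0.3, -2.6]
grip_width: 53.8
finger_force: 30.0
```

Run:
```python
from h import *
go(573.5,-105,100,-1.5708)
```

```text
t 23.3 pos [573.6 -95.8 142.2] yx -1.573 q [ 0.17  0.27 -0.31 -0.   -0.98 -0.17] F [ 0.3  0.3 -2.6] w 53.8 shift [0.0231 0.0003 0.1055] turn [-0.001   0.0005 -0.004 ]
```

Descend into the yellow/brown gap, in steps.

Call:
{"api": "arm_command", "payload": {
  "deltas": [0.023,0,0.0,0,0,0,-1,0.023,0,0.03,0,0,0,-1,0.023,0,0.06,0,0,0,-1,0.023,0,0.09,0,0,0,-1,0.023,0,0.1,0,0,0,-1]
}}

```text
t: 23.92
eef_pos: [573.0, -105.7, 100.9]
orientation: [-0.001, -0.706, 0.708, 0.0]
ft_force: [0.2, -0.1, -0.3]
grip_width: 53.9
finger_force: 30.0
```

Run:
```python
from h import *
go(573.5,-105,49,-1.5708)
```

```text
t 23.93 pos [ 573.  -105.7  100.9] yx -1.573 q [ 0.15  0.32 -0.36  0.   -0.89 -0.16] F [ 0.2 -0.1 -0.3] w 53.9 shift [-0.0018 -0.0015  0.1299] turn [ 0.0033 -0.0006 -0.0047]
```

Call:
{"api": "arm_command", "payload": {
  "deltas": [-0.002,0,0.015,0,0,0,-1,-0.002,0,0.03,0,0,0,-1,-0.002,0,0.045,0,0,0,-1,-0.002,0,0.06,0,0,0,-1,-0.002,0,0.075,0,0,0,-1]
}}

```text
t: 24.55
eef_pos: [573.5, -104.8, 71.8]
orientation: [0.0, -0.706, 0.708, -0.0]
ft_force: [0.4, 0.8, -2.1]
grip_width: 53.9
finger_force: 30.0
```

Call:
{"api": "arm_command", "payload": {
  "deltas": [0,0,0.012,0,0,0,-1,0,0,0.024,0,0,0,-1,0,0,0.036,0,0,0,-1,0,0,0.046,0,0,0,-1,0,0,0.054,0,0,0,-1]
}}

```text
t: 25.18
eef_pos: [573.5, -104.9, 50.3]
orientation: [-0.0, -0.706, 0.708, 0.0]
ft_force: [-0.8, 0.8, -0.9]
grip_width: 54.2
finger_force: 30.0
```

Run:
```python
from h import *
go(573.5,-120,49,-1.5708)
```

```text
t 25.18 pos [ 573.5 -104.9   50.3] yx -1.573 q [ 0.15  0.38 -0.41  0.   -0.78 -0.16] F [-0.8  0.8 -0.9] w 54.2 shift [ 0.0378 -0.0001  0.0033] turn [ 0.0001 -0.0001 -0.005 ]
```

Call:
{"api": "arm_command", "payload": {
  "deltas": [0.009,0,0.0,0,0,0,-1,0.018,0,0,0,0,0,-1,0.027,0,0,0,0,0,-1,0.036,0,0.0,0,0,0,-1,0.036,0,0.003,0,0,0,-1]
}}

```text
t: 25.8
eef_pos: [573.5, -119.7, 49.5]
orientation: [0.0, -0.706, 0.708, -0.0]
ft_force: [-0.2, -0.1, -2.2]
grip_width: 53.7
finger_force: 30.0
```

Call:
{"api": "arm_command", "payload": {
  "deltas": [0,0,0,0,0,0,-1,0,0,0,0,0,0,0.3,0,0,0,0,0,0,0.5,0,0,0,0,0,0,0.5,0,0,0,0,0,0,0.5]
}}

```text
t: 26.42
eef_pos: [573.5, -119.2, 49.4]
orientation: [0.0, -0.706, 0.708, -0.0]
ft_force: [0.2, 0.6, -0.3]
grip_width: 66.0
finger_force: 0.0
```

Call:
{"api": "arm_command", "payload": {
  "deltas": [0,0,-0.04,0,0,0,0.5,0,0,-0.1,0,0,0,0.5,0,0,-0.2,0,0,0,0.5,0,0,-0.32,0,0,0,0.5,0,0.1,-0.38,0,0,0,1]
}}

```text
t: 27.05
eef_pos: [535.8, -119.3, 205.0]
orientation: [0.001, -0.706, 0.708, -0.002]
ft_force: [-0.5, 0.0, -0.6]
grip_width: 70.9
finger_force: 0.0
```

Call:
{"api": "arm_command", "payload": {
  "deltas": [-0.05,0.12,0,0,0,0,1,-0.1,0.24,0,0,0,0,1,-0.13,0.28,0,0,0,0,1,-0.13,0.28,0,0,0,0,1,-0.13,0.28,0,0,0,0,1]
}}

```text
t: 27.68
eef_pos: [422.5, -66.9, 202.2]
orientation: [0.001, -0.706, 0.708, -0.0]
ft_force: [0.5, 0.4, 0.3]
grip_width: 87.8
finger_force: 0.0
```

Run:
```python
from h import *
I=view('k'); olds(I)
for n in('top','scene'):
    o=fit({n:I[n]},387,242,yaws=(-.3,0,.2)); print(n,o.x.round(2),round(o.fun,1))
go(387,242,150,-1.5708)
```

```text
lids y [(np.float64(265.1), np.float64(55.2)), (np.float64(276.1), np.float64(22.9)), (np.float64(292.3), np.float64(-24.3)), (np.float64(309.1), np.float64(-73.6)), (np.float64(325.3), np.float64(-120.9)), (np.float64(336.2), np.float64(-152.6))]
top [ 3.9269e+02  2.4307e+02 -2.0000e-02] 86.7
scene [4.0142e+02 2.4318e+02 2.0000e-02] 78.3
t 27.77 pos [422.3 -67.1 201.5] yx -1.574 q [ 0.31 -0.04 -0.54  0.   -1.08 -0.31] F [-0.9 -0.1  0.3] w 87.7 shift [-0.7725  0.0904  0.1286] turn [ 0.0001 -0.0003 -0.0056]
```

View pics/k_c.png

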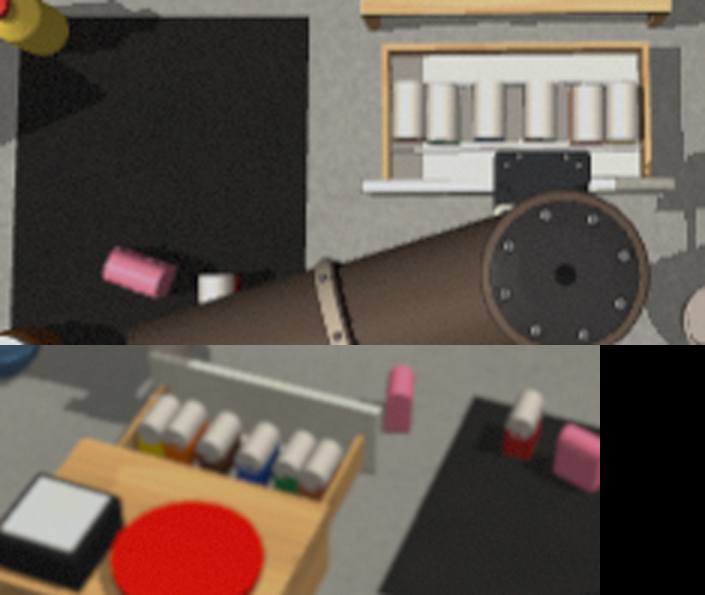

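Call:
{"api": "arm_command", "payload": {
  "deltas": [-0.15,0.02,0,0,0,0,1,-0.3,0.04,0,0,0,0,1,-0.45,0.055,0,0,0,0,1,-0.6,0.07,0.0,0,0,-0.03,1,-0.74,0.09,0.0,0,0,-0.05,1]
}}

```text
t: 28.4
eef_pos: [386.5, 231.4, 201.2]
orientation: [0.0, 0.715, -0.699, 0.0]
ft_force: [1.7, 0.1, 0.5]
grip_width: 87.5
finger_force: 0.0
```

Call:
{"api": "arm_command", "payload": {
  "deltas": [-0.03,0,0.05,0,0,0,1,-0.03,0,0.1,0,0,0,1,-0.03,0,0.15,0,0,0,1,-0.03,0,0.2,0,0,0,1,-0.03,0,0.2,0,0,0,1]
}}

```text
t: 29.02
eef_pos: [385.9, 240.3, 119.8]
orientation: [0.002, 0.715, -0.699, 0.0]
ft_force: [-0.1, -0.2, 0.8]
grip_width: 87.8
finger_force: 0.0
```

Run:
```python
from h import *
go(386.8,242.2,33,-1.5708+.025)
```

```text
t 29.02 pos [385.9 240.3 119.8] yx -1.549 q [ 0.99  0.1  -0.6  -0.   -0.87 -0.97] F [-0.1 -0.2  0.8] w 87.8 shift [-0.0055 -0.0029  0.217 ] turn [ 0.005  -0.0069 -0.0067]
```

Call:
{"api": "arm_command", "payload": {
  "deltas": [-0.004,-0.002,0.08,0,0,0,1,-0.004,-0.002,0.15,0,0,0,1,-0.004,-0.002,0.2,0,0,0,1,-0.004,-0.002,0.217,0,0,0,1,-0.004,-0.002,0.217,0,0,0,0.6]
}}

```text
t: 29.65
eef_pos: [387.2, 243.0, 34.9]
orientation: [0.0, 0.715, -0.699, 0.0]
ft_force: [-0.6, 0.5, 0.4]
grip_width: 82.5
finger_force: 0.0
```

Call:
{"api": "arm_command", "payload": {
  "deltas": [0,0,0,0,0,0,0.4,0,0,0,0,0,0,0.1,0,0,0,0,0,0,-0.2,0,0,0,0,0,0,-1,0,0,0,0,0,0,-1]
}}

```text
t: 30.28
eef_pos: [387.0, 243.1, 35.0]
orientation: [-0.0, 0.715, -0.699, -0.0]
ft_force: [-0.9, -1.0, 5.9]
grip_width: 54.0
finger_force: 30.0
```

Call:
{"api": "arm_command", "payload": {
  "deltas": [0,0,-0.06,0,0,0,-1,0,0,-0.18,0,0,0,-1,0.03,-0.02,-0.29,0,0,0,-1,0.13,-0.1,-0.3,0,0,0,-1,0.23,-0.18,-0.3,0,0,0,-1]
}}

```text
t: 30.9
eef_pos: [461.6, 152.0, 155.6]
orientation: [-0.001, 0.716, -0.699, -0.0]
ft_force: [0.4, 0.8, -1.3]
grip_width: 53.5
finger_force: 30.0
```

Run:
```python
from h import *
go(573.5,-49,140,-1.5708)
```

```text
t 30.9 pos [461.6 152.  155.6] yx -1.547 q [ 0.72  0.11 -0.5  -0.   -0.96 -0.7 ] F [ 0.4  0.8 -1.3] w 53.5 shift [ 0.5092 -0.2674  0.0385] turn [-0.0031  0.0033  0.0483]
```

Call:
{"api": "arm_command", "payload": {
  "deltas": [0.12,-0.065,0,0,0,0.01,-1,0.25,-0.13,0,0,0,0.03,-1,0.38,-0.2,0,0,0,0.048,-1,0.5,-0.265,0,0,0,0.048,-1,0.507,-0.267,0.01,0,0,0.048,-1]
}}

```text
t: 31.52
eef_pos: [573.1, -50.9, 149.7]
orientation: [-0.0, -0.705, 0.709, 0.0]
ft_force: [-1.6, 1.2, -1.6]
grip_width: 53.9
finger_force: 30.0
```

Call:
{"api": "arm_command", "payload": {
  "deltas": [0,0,0,0,0,0,-1,0,0,0.02,0,0,0,-1,0,0,0.04,0,0,0,-1,0,0,0.06,0,0,0,-1,0,0,0.07,0,0,0,-1]
}}

```text
t: 32.15
eef_pos: [571.8, -47.5, 121.8]
orientation: [-0.0, -0.707, 0.707, 0.0]
ft_force: [0.0, 0.6, -1.9]
grip_width: 54.1
finger_force: 30.0
```

Run:
```python
from h import *
go(573.5,-48.6,100,-1.5708)
```

```text
t 32.15 pos [571.8 -47.5 121.8] yx -1.572 q [ 0.26  0.28 -0.35 -0.   -0.93 -0.26] F [ 0.   0.6 -1.9] w 54.1 shift [ 0.0027 -0.0043  0.0546] turn [ 0.0017 -0.0003 -0.0016]
```

Call:
{"api": "arm_command", "payload": {
  "deltas": [0.0025,-0.004,0.0,0,0,0,-1,0.0025,-0.004,0.02,0,0,0,-1,0.0025,-0.004,0.035,0,0,0,-1,0.0025,-0.004,0.05,0,0,0,-1,0.0025,-0.004,0.065,0,0,0,-1]
}}

```text
t: 32.78
eef_pos: [579.1, -49.9, 102.1]
orientation: [-0.003, 0.708, -0.707, 0.005]
ft_force: [-0.9, -4.7, 30.6]
grip_width: 53.8
finger_force: 30.0
```

Call:
{"api": "arm_command", "payload": {
  "deltas": [0,0,0.015,0,0,0,-1,0,0,0.03,0,0,0,-1,0,0,0.045,0,0,0,-1,0,0,0.06,0,0,0,-1,0,0,0.075,0,0,0,-1]
}}

```text
t: 33.4
eef_pos: [581.9, -49.4, 73.7]
orientation: [-0.005, 0.708, -0.706, 0.006]
ft_force: [1.1, -6.0, 31.2]
grip_width: 53.7
finger_force: 30.0
```

Call:
{"api": "arm_command", "payload": {
  "deltas": [0,0,0.012,0,0,0,-1,0,0,0.024,0,0,0,-1,0,0,0.032,0,0,0,-1,0,0,0.04,0,0,0,-1,0,0,0.042,0,0,0,-1]
}}

```text
t: 34.02
eef_pos: [580.2, -50.0, 55.8]
orientation: [-0.004, 0.708, -0.706, 0.005]
ft_force: [0.4, -8.1, 33.0]
grip_width: 54.1
finger_force: 30.0
```

Run:
```python
from h import *
go(573.5,-49,49,-1.5708)
I=look('m'); cv2.imwrite('pics/m_c.png',cv2.resize(np.hstack([I['scene'][185:270,195:315],I['top'][185:270,245:365]]),None,fx=3.3,fy=3.3,interpolation=2))
```

```text
t 34.02 pos [580.2 -50.   55.8] yx -1.569 q [ 0.25  0.37 -0.42  0.01 -0.77 -0.26] F [ 0.4 -8.1 33. ] w 54.1 shift [-0.0025  0.017   0.0167] turn [-0.0253 -0.0032  0.0037]
```

View pics/m_c.png

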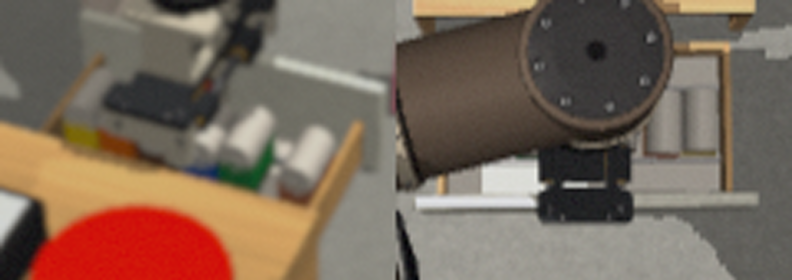

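Call:
{"api": "arm_command", "payload": {
  "deltas": [0,0,-0.03,0,0,0,-1,0,0,-0.06,0,0,0,-1,0,0,-0.1,0,0,0,-1,0,0,-0.14,0,0,0,-1,0,0,-0.19,0,0,0,-1]
}}

```text
t: 34.75
eef_pos: [573.6, -48.7, 126.5]
orientation: [-0.0, -0.707, 0.708, 0.0]
ft_force: [-0.2, 0.4, -2.8]
grip_width: 53.9
finger_force: 29.9
```

Call:
{"api": "arm_command", "payload": {
  "deltas": [0,0.07,-0.1,0,0,0,-1,0,0.2,-0.15,0,0,0,-1,0,0.32,-0.15,0,0,0,-1,0,0.36,-0.15,0,0,0,-1,0,0.36,-0.15,0,0,0,-1]
}}

```text
t: 35.38
eef_pos: [429.4, -48.5, 186.7]
orientation: [0.001, -0.707, 0.707, -0.0]
ft_force: [0.9, 0.6, -4.4]
grip_width: 54.0
finger_force: 30.0
```

Run:
```python
from h import *
go(573.5,-49,49,-1.5708)
I=look('n'); cv2.imwrite('pics/n_c.png',np.vstack([cv2.resize(I['scene'][180:280,195:360],(660,400),interpolation=2)[:330],cv2.resize(I['top'][200:265,245:355],(660,390),interpolation=2)[:270]]))
olds(I)
```

```text
t 35.38 pos [429.4 -48.5 186.7] yx -1.572 q [ 0.35 -0.02 -0.55 -0.   -1.04 -0.35] F [ 0.9  0.6 -4.4] w 54.0 shift [ 0.0012 -0.3595  0.345 ] turn [-0.0038  0.0015 -0.0015]
lids y [(np.float64(265.2), np.float64(55.0)), (np.float64(285.1), np.float64(-3.4)), (np.float64(305.3), np.float64(-62.3)), (np.float64(311.3), np.float64(-79.8)), (np.float64(325.1), np.float64(-120.3)), (np.float64(336.2), np.float64(-152.8))]
```

View pics/n_c.png

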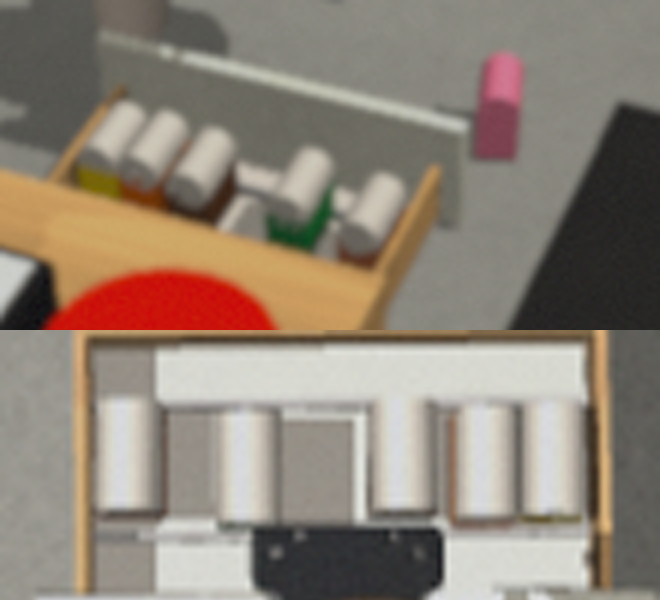

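Run:
```python
import cv2
a=cv2.imread('pics/n_scene.png')
cv2.imwrite('pics/n_f.png',cv2.resize(a[130:280,190:390],(800,600),interpolation=2))
```

```text
(no output)
```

View pics/n_f.png

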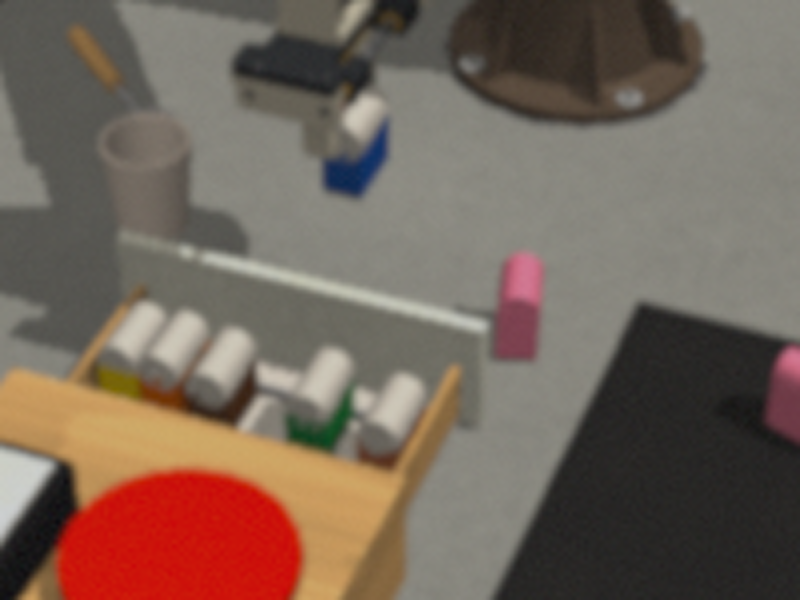

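I have now viewed 15 pictures, one more than the 14 allowed. I'll look at no more and work from pixel numbers instead. The last one shows blue in the gripper, held off-centre, and red can't be seen. I'll find the colours by number.

```bash
cat >> h.py <<'E'
RNG=dict(red=((0,150,50),(6,255,255)),red2=((172,150,50),(180,255,255)),blue=((105,140,40),(125,255,255)),green=((55,120,30),(90,255,255)),orange=((7,190,60),(14,255,255)))
def blobs(I,names=RNG,minA=3):
    for n in I:
        hsv=cv2.cvtColor(I[n],cv2.COLOR_BGR2HSV)
        for k in names:
            N,_,s,c=cv2.connectedComponentsWithStats(cv2.inRange(hsv,*map(np.array,RNG[k])))
            print(n,k,[(s[i,:5].tolist(),c[i].round(1).tolist()) for i in range(1,N) if s[i,4]>=minA and s[i,1]>110])
E
python3 - <<'E'
from h import *
I={n:cv2.imread(f'pics/n_{n}.png') for n in('scene','top')}
print('START'); blobs({n:cv2.imread(f'pics/{n}0.png') for n in I},('red','red2','orange'))
print('NOW'); blobs(I)
T=np.array([429,-48.5,186.7]); print('TCP',proj('scene',T),proj('top',T))
for n,o in dict(centre=(0,0),plus32=(0,32)).items(): print(n,proj('scene',[[429+27+0,-48+o[1]+a,186-35+z] for a in(-16,16) for z in(0,50)]).round().tolist())
E
```

```text
START
scene red [([361, 219, 15, 12, 98], [367.5, 225.1]), ([203, 248, 62, 48, 2335], [234.1, 271.2]), ([416, 264, 12, 12, 108], [421.6, 269.4])]
scene red2 []
scene orange [([431, 226, 11, 9, 28], [436.2, 230.5]), ([439, 228, 3, 3, 4], [440.2, 229.2]), ([443, 229, 3, 4, 5], [443.6, 230.4]), ([258, 254, 3, 3, 3], [259.0, 255.0]), ([401, 259, 19, 16, 135], [409.0, 267.8]), ([417, 274, 8, 2, 8], [420.5, 274.8]), ([312, 311, 27, 28, 547], [324.7, 324.7])]
top red [([257, 115, 54, 52, 2236], [283.7, 140.4]), ([124, 182, 9, 9, 62], [128.0, 186.2]), ([208, 282, 2, 8, 9], [208.7, 285.7])]
top red2 []
top orange [([192, 133, 23, 22, 314], [203.6, 143.4]), ([156, 235, 6, 17, 41], [158.2, 243.3]), ([136, 296, 3, 2, 3], [137.0, 296.7])]
NOW
scene red [([203, 248, 62, 48, 2334], [234.0, 271.1]), ([416, 264, 12, 12, 110], [421.4, 269.2])]
scene red2 []
scene blue [([272, 163, 14, 15, 90], [278.7, 171.9])]
scene green [([263, 230, 14, 12, 51], [270.5, 237.1])]
scene orange [([429, 221, 2, 2, 3], [429.7, 221.7]), ([226, 227, 11, 5, 30], [231.3, 229.3]), ([430, 228, 8, 5, 16], [433.2, 230.2]), ([436, 228, 2, 2, 3], [436.7, 228.7]), ([439, 229, 3, 4, 4], [440.0, 230.5]), ([258, 254, 3, 3, 3], [259.0, 255.0]), ([416, 273, 9, 3, 10], [419.7, 274.4]), ([312, 311, 27, 28, 545], [324.7, 324.7])]
top red [([257, 115, 54, 52, 2239], [283.7, 140.4]), ([124, 182, 9, 9, 62], [128.0, 186.2])]
top red2 []
top blue [([18, 169, 71, 68, 998], [54.4, 202.9])]
top green []
top orange [([192, 133, 22, 22, 292], [203.7, 143.5]), ([138, 297, 5, 4, 5], [140.0, 298.2]), ([143, 302, 2, 3, 3], [143.3, 303.0])]
TCP [[274.74684994 161.20866772]] [[301.3186192  271.50009756]]
centre [[267.0, 175.0], [266.0, 161.0], [276.0, 177.0], [276.0, 164.0]]
plus32 [[276.0, 177.0], [276.0, 164.0], [287.0, 180.0], [287.0, 166.0]]
```

Call:
{"api": "arm_command", "payload": {
  "deltas": [0,0,0,0,0,-0.2,-1,0,0,0,0,0,-0.4,-1,0,0,0,0,0,-0.6,-1,0,0,0,0,0,-0.8,-1,0,0,0,0,0,-1,-1]
}}

```text
t: 36.1
eef_pos: [431.0, -48.6, 185.4]
orientation: [0.0, 0.86, -0.51, -0.0]
ft_force: [0.5, 1.1, -2.9]
grip_width: 54.0
finger_force: 30.0
```

Call:
{"api": "arm_command", "payload": {
  "deltas": [0,0,0,0,0,-0.2,-1,0,0,0,0,0,-0.4,-1,0,0,0,0,0,-0.6,-1,0,0,0,0,0,-0.8,-1,0,0,0,0,0,-1,-1]
}}

```text
t: 36.72
eef_pos: [430.9, -48.6, 185.4]
orientation: [0.0, 0.96, -0.281, -0.0]
ft_force: [-0.7, 0.4, -2.8]
grip_width: 53.6
finger_force: 30.0
```

```bash
cat >> h.py <<'E'
def uv_tool(n,P):
    s,p,Rt=st(); return proj(n,Rt.apply(np.atleast_2d(P))+p)
E
python3 - <<'E'
from h import *
go(430,-48,187,-.6)
I=look('o'); blobs(I,('red','red2','blue','green'))
# tool coords: x side, y along closing, z down; centred canister bottom at z=+35
for xo in(-16,0,16):
    print(xo,'bottom corners',uv_tool('scene',[[xo+a,b,35] for a in(-16,16) for b in(-27,27)]).round().tolist(),'z0',uv_tool('scene',[[xo+a,b,0] for a in(-16,16) for b in(-27,27)]).round().tolist())
E
```

```text
t 36.73 pos [430.9 -48.6 185.4] yx -0.569 q [ 0.35 -0.02 -0.55  0.   -1.04  0.66] F [-0.7  0.4 -2.8] w 53.6 shift [-0.0028  0.0001 -0.0039] turn [0.0018 0.0009 0.0616]
scene red [([272, 157, 5, 6, 13], [274.2, 159.2]), ([203, 248, 62, 48, 2335], [234.1, 271.1]), ([416, 264, 12, 12, 109], [421.4, 269.2])]
scene red2 [([271, 160, 5, 4, 7], [273.4, 161.3]), ([205, 259, 2, 3, 3], [205.7, 260.0])]
scene blue [([270, 162, 17, 14, 96], [277.6, 170.0])]
scene green [([263, 231, 14, 11, 50], [270.5, 237.3])]
top red [([257, 115, 54, 52, 2237], [283.7, 140.4]), ([124, 182, 9, 9, 61], [128.0, 186.2])]
top red2 []
top blue [([18, 169, 71, 68, 995], [54.4, 202.9])]
top green []
-16 bottom corners [[289.0, 172.0], [278.0, 163.0], [280.0, 176.0], [270.0, 167.0]] z0 [[289.0, 163.0], [278.0, 154.0], [280.0, 166.0], [269.0, 158.0]]
0 bottom corners [[284.0, 174.0], [274.0, 165.0], [275.0, 178.0], [265.0, 169.0]] z0 [[284.0, 164.0], [274.0, 156.0], [275.0, 168.0], [265.0, 159.0]]
16 bottom corners [[280.0, 176.0], [270.0, 167.0], [271.0, 180.0], [261.0, 171.0]] z0 [[280.0, 166.0], [269.0, 158.0], [271.0, 170.0], [260.0, 161.0]]
```

Call:
{"api": "arm_command", "payload": {
  "deltas": [0,0,0,0,0,0.2,-1,0,0,0,0,0,0.4,-1,0,0,0,0,0,0.6,-1,0,0,0,0,0,0.8,-1,0,0,0,0,0,1,-1]
}}

```text
t: 37.45
eef_pos: [430.5, -48.6, 185.6]
orientation: [0.0, 0.858, -0.513, -0.0]
ft_force: [-0.2, -0.2, -3.5]
grip_width: 53.7
finger_force: 30.0
```

Call:
{"api": "arm_command", "payload": {
  "deltas": [0,0,0,0,0,0.2,-1,0,0,0,0,0,0.4,-1,0,0,0,0,0,0.6,-1,0,0,0,0,0,0.8,-1,0,0,0,0,0,1,-1]
}}

```text
t: 38.08
eef_pos: [430.5, -48.6, 185.6]
orientation: [-0.0, -0.704, 0.71, 0.0]
ft_force: [-0.1, -0.7, -2.5]
grip_width: 53.7
finger_force: 30.0
```

Run:
```python
from h import *
go(530,270,120,-1.5708)
```

```text
t 38.08 pos [430.5 -48.6 185.6] yx -1.578 q [ 0.35 -0.02 -0.55  0.   -1.04 -0.35] F [-0.1 -0.7 -2.5] w 53.7 shift [-0.7985 -0.2428  0.1635] turn [ 0.0011 -0.0006 -0.0152]
```

Call:
{"api": "arm_command", "payload": {
  "deltas": [-0.14,-0.04,0,0,0,0,-1,-0.28,-0.08,0,0,0,0,-1,-0.42,-0.12,0,0,0,0,-1,-0.56,-0.17,0,0,0,0,-1,-0.7,-0.21,0,0,0,-0.015,-1]
}}

```text
t: 38.7
eef_pos: [515.4, 233.5, 185.3]
orientation: [0.0, 0.708, -0.706, 0.0]
ft_force: [1.1, 0.4, -3.6]
grip_width: 54.0
finger_force: 30.0
```

Call:
{"api": "arm_command", "payload": {
  "deltas": [-0.05,-0.015,0,0,0,0,-1,-0.1,-0.03,0.05,0,0,0,-1,-0.1,-0.03,0.12,0,0,0,-1,-0.1,-0.03,0.2,0,0,0,-1,-0.1,-0.03,0.25,0,0,0,-1]
}}

```text
t: 39.33
eef_pos: [525.7, 270.5, 83.5]
orientation: [0.001, 0.708, -0.706, -0.0]
ft_force: [-0.5, -0.1, -3.7]
grip_width: 53.9
finger_force: 30.0
```

Run:
```python
from h import *
go(530,270,33,-1.5708)
I=look('p'); blobs(I,('red','red2','blue'))
for xo in(-16,0,16):
    print(xo,*[(z,uv_tool('scene',[[xo+a,b,z] for a in(-16,16) for b in(-27,27)]).round().tolist()) for z in(0,35)])
```

```text
t 39.33 pos [525.7 270.5  83.5] yx -1.567 q [ 0.81  0.35 -0.35 -0.   -0.87 -0.8 ] F [-0.5 -0.1 -3.7] w 53.9 shift [ 0.0011 -0.0111  0.1263] turn [ 0.0042 -0.0038  0.0068]
scene red [([203, 248, 62, 48, 2335], [234.1, 271.1]), ([416, 264, 12, 12, 112], [421.4, 269.3])]
scene red2 []
scene blue [([360, 247, 14, 8, 73], [366.5, 250.2])]
top red [([257, 115, 54, 52, 2237], [283.7, 140.4]), ([124, 182, 9, 9, 62], [128.0, 186.2]), ([187, 245, 2, 2, 3], [187.3, 245.3])]
top red2 []
top blue [([18, 169, 71, 68, 997], [54.4, 202.9])]
-16 (0, [[376.0, 246.0], [381.0, 233.0], [365.0, 242.0], [370.0, 230.0]]) (35, [[375.0, 255.0], [380.0, 242.0], [364.0, 251.0], [369.0, 239.0]])
0 (0, [[371.0, 244.0], [376.0, 231.0], [359.0, 241.0], [365.0, 228.0]]) (35, [[369.0, 253.0], [374.0, 240.0], [358.0, 250.0], [363.0, 237.0]])
16 (0, [[365.0, 242.0], [370.0, 230.0], [354.0, 239.0], [359.0, 227.0]]) (35, [[364.0, 251.0], [369.0, 239.0], [353.0, 248.0], [358.0, 236.0]])
```

Call:
{"api": "arm_command", "payload": {
  "deltas": [0,0,0.05,0,0,0,-1,0,0,0.09,0,0,0,-1,0,0,0.115,0,0,0,-1,0,0,0.125,0,0,0,-1,0,0,0.135,0,0,0,-1]
}}

```text
t: 40.05
eef_pos: [526.4, 270.0, 35.3]
orientation: [0.0, 0.709, -0.705, 0.001]
ft_force: [-9.2, -9.3, 30.1]
grip_width: 53.7
finger_force: 30.0
```

Call:
{"api": "arm_command", "payload": {
  "deltas": [0,0,0.008,0,0,0,-1,0,0,0.016,0,0,0,-1,0,0,0.024,0,0,0,-1,0,0,0.032,0,0,0,-1,0,0,0.04,0,0,0,-1]
}}

```text
t: 40.67
eef_pos: [526.2, 271.3, 19.6]
orientation: [-0.001, 0.709, -0.705, 0.0]
ft_force: [-14.0, -3.3, 31.6]
grip_width: 53.9
finger_force: 30.0
```

Call:
{"api": "arm_command", "payload": {
  "deltas": [0,0,0.008,0,0,0,-1,0,0,0.016,0,0,0,-1,0,0,0.024,0,0,0,-1,0,0,0.032,0,0,0,-1,0,0,0.034,0,0,0,-1]
}}

```text
t: 41.3
eef_pos: [526.2, 272.1, 5.9]
orientation: [-0.001, 0.71, -0.705, 0.0]
ft_force: [-14.6, -1.7, 32.3]
grip_width: 54.3
finger_force: 30.0
```

Run:
```python
from h import *
go(530,270,33,-1.5708)
I=look('q'); blobs(I,('red','red2','blue'),2)
```

```text
t 41.3 pos [526.2 272.1   5.9] yx -1.564 q [ 0.81  0.45 -0.42  0.   -0.69 -0.8 ] F [-14.6  -1.7  32.3] w 54.3 shift [ 0.0052 -0.0095 -0.0676] turn [-0.0031  0.0023  0.0136]
scene red [([342, 238, 10, 14, 40], [346.4, 243.4]), ([203, 248, 62, 48, 2334], [234.1, 271.1]), ([344, 258, 2, 2, 3], [344.3, 258.3]), ([348, 260, 2, 1, 2], [348.5, 260.0]), ([416, 264, 12, 12, 110], [421.4, 269.2])]
scene red2 [([204, 261, 2, 3, 3], [204.7, 262.0])]
scene blue []
top red [([257, 115, 54, 52, 2239], [283.7, 140.4]), ([124, 182, 9, 9, 61], [128.0, 186.2]), ([202, 230, 14, 19, 245], [208.9, 239.0]), ([14, 415, 1, 2, 2], [14.0, 415.5]), ([8, 416, 1, 2, 2], [8.0, 416.5])]
top red2 []
top blue [([18, 169, 71, 68, 998], [54.4, 202.9])]
```

Call:
{"api": "arm_command", "payload": {
  "deltas": [0,0,-0.005,0,0,0,-0.2,0,0,-0.008,0,0,0,0.2,0,0,-0.008,0,0,0,0.4,0,0,-0.008,0,0,0,0.7,0,0,-0.008,0,0,0,0.9]
}}

```text
t: 42.02
eef_pos: [526.1, 271.2, 5.2]
orientation: [0.0, 0.709, -0.705, 0.0]
ft_force: [-0.1, -0.2, -0.3]
grip_width: 75.8
finger_force: 0.0
```

Call:
{"api": "arm_command", "payload": {
  "deltas": [0,0,-0.05,0,0,0,0.9,0,0,-0.15,0,0,0,0.9,0,0,-0.27,0,0,0,0.9,0,0,-0.4,0,0,0,0.9,0,0.1,-0.45,0,0,0,0.9]
}}

```text
t: 42.65
eef_pos: [488.2, 272.1, 188.4]
orientation: [-0.002, 0.709, -0.705, 0.0]
ft_force: [-1.0, 0.4, -1.1]
grip_width: 83.4
finger_force: 0.0
```

Call:
{"api": "arm_command", "payload": {
  "deltas": [0.13,0.05,0,0,0,0,0.9,0.27,0.1,0,0,0,0,0.9,0.41,0.15,0,0,0,0,0.9,0.55,0.2,0,0,0,0,0.9,0.68,0.2,0,0,0,0,0.9]
}}

```text
t: 43.28
eef_pos: [406.2, -3.1, 185.8]
orientation: [-0.001, 0.71, -0.705, 0.0]
ft_force: [0.9, 0.0, 0.1]
grip_width: 83.6
finger_force: 0.0
```

Run:
```python
from h import *
go(430,-48,187,-1.5708)
I=look('s'); blobs(I,('red','red2','blue','green'),2)
print('wy red',unproj('top',(208.9,239),30))
g=I['top']
for v in range(224,258,2): print(v,' '.join('%3d,%3d,%3d'%tuple(g[v,u]) for u in range(176,222,2)))
```

```text
t 43.27 pos [406.2  -3.1 185.8] yx -1.564 q [ 0.48 -0.07 -0.6  -0.   -1.04 -0.48] F [0.9 0.  0.1] w 83.6 shift [ 0.1128 -0.0587 -0.0031] turn [-0.0023  0.0015  0.0143]
scene red [([342, 238, 18, 24, 273], [350.5, 248.5]), ([203, 248, 62, 48, 2339], [234.1, 271.1]), ([416, 264, 12, 12, 110], [421.4, 269.3])]
scene red2 [([206, 259, 1, 2, 2], [206.0, 259.5])]
scene blue [([358, 252, 16, 13, 97], [364.7, 259.3])]
scene green [([263, 231, 14, 11, 50], [270.7, 237.2])]
top red [([257, 115, 54, 52, 2236], [283.8, 140.4]), ([124, 182, 9, 9, 62], [128.0, 186.2]), ([203, 230, 13, 19, 247], [209.0, 239.0]), ([25, 417, 2, 1, 2], [25.5, 417.0])]
top red2 []
top blue [([18, 169, 71, 67, 990], [54.2, 202.7]), ([199, 231, 2, 18, 26], [199.3, 238.5])]
top green []
wy red [[524.67484571 225.07281138  30.        ]]
224  33, 34, 34  33, 32, 35  29, 32, 33  31, 33, 35  30, 31, 34  32, 33, 33  28, 33, 30  30, 32, 34  32, 32, 34  28, 31, 31  29, 32, 33  33, 32, 35  35, 38, 37  30, 30, 37  31, 32, 31  35, 37, 34  32, 34, 34  29, 29, 34  27, 31, 31  35, 36, 37  27, 33, 31  33, 32, 36  32, 30, 32
226  31, 34
[... 3768 characters left out ...]
, 29, 32  33, 35, 35  32, 37, 36  30, 33, 34  34, 34, 40  31, 30, 32  32, 34, 34  33, 31, 35  31, 34, 34  31, 33, 35  32, 34, 34  36, 36, 38
254  34, 35, 38  36, 36, 38  33, 36, 37  29, 32, 30  31, 30, 30  33, 34, 33  34, 34, 36  30, 29, 31  32, 34, 34  28, 31, 29  29, 29, 32  34, 34, 38  27, 26, 32  34, 34, 34  31, 34, 35  30, 34, 33  35, 36, 36  32, 35, 36  32, 32, 33  31, 33, 33  32, 34, 36  32, 35, 36  37, 37, 37
256  24, 27, 30  31, 33, 33  29, 30, 31  32, 31, 34  34, 34, 34  29, 31, 34  28, 32, 32  29, 28, 31  30, 30, 30  29, 31, 35  34, 37, 37  36, 36, 38  36, 35, 36  30, 32, 34  29, 31, 31  30, 34, 35  32, 34, 33  32, 31, 34  32, 32, 34  33, 34, 37  26, 30, 30  29, 32, 34  32, 33, 34
```

Run:
```python
from h import *
I={n:cv2.imread(f'pics/s_{n}.png') for n in('scene','top')}
p=unproj('top',(192.5,239),62)[0]
for J in(I,{'top':I['top']},{'scene':I['scene']}):
    o=fit(J,p[0],p[1],0,(-.1,.1)); print(o.x.round(2),round(o.fun,1))
print('red body',unproj('top',[(202,239),(215.7,239),(221,239)],30).round(1),unproj('top',[(209,229.3),(209,248.6)],32).round(1))
olds(I)
hs=cv2.cvtColor(I['scene'],cv2.COLOR_BGR2HSV)
go(o.x[0],o.x[1],120,-1.5708)
```

```text
[5.2547e+02 2.7362e+02 1.0000e-02] 27.4
[ 5.2568e+02  2.7340e+02 -1.0000e-02] 3.2
[5.2550e+02 2.7411e+02 3.0000e-02] 23.3
red body [[524.6 245.8  30. ]
 [524.8 204.6  30. ]
 [524.8 188.7  30. ]] [[553.6 225.   32. ]
 [495.8 223.9  32. ]]
lids y [(np.float64(265.2), np.float64(54.8)), (np.float64(285.1), np.float64(-3.4)), (np.float64(305.3), np.float64(-62.2)), (np.float64(311.2), np.float64(-79.6)), (np.float64(325.2), np.float64(-120.6)), (np.float64(336.3), np.float64(-153.0))]
t 43.38 pos [406.5  -5.  185.5] yx -1.569 q [ 0.48 -0.07 -0.6   0.   -1.04 -0.48] F [-0.3  0.2  0.2] w 83.4 shift [-0.6971 -0.2989  0.1639] turn [-0.0003 -0.      0.0041]
```

Call:
{"api": "arm_command", "payload": {
  "deltas": [-0.13,-0.05,0,0,0,0,1,-0.27,-0.11,0,0,0,0,1,-0.41,-0.17,0,0,0,0,1,-0.55,-0.23,0,0,0,0,1,-0.69,-0.295,0.02,0,0,0,1]
}}

```text
t: 44.0
eef_pos: [524.8, 278.1, 177.8]
orientation: [-0.001, 0.709, -0.705, 0.0]
ft_force: [0.4, -0.7, 0.2]
grip_width: 87.4
finger_force: 0.0
```

Call:
{"api": "arm_command", "payload": {
  "deltas": [-0.007,-0.003,0.02,0,0,0,1,-0.007,-0.003,0.08,0,0,0,1,-0.007,-0.003,0.16,0,0,0,1,-0.007,-0.003,0.2,0,0,0,1,-0.007,-0.003,0.2,0,0,0,1]
}}

```text
t: 44.62
eef_pos: [524.6, 277.5, 96.4]
orientation: [0.001, 0.709, -0.705, 0.0]
ft_force: [0.4, -0.8, -0.0]
grip_width: 87.6
finger_force: 0.0
```

Run:
```python
from h import *
go(525.5,273.6,34,-1.5708)
```

```text
t 44.62 pos [524.6 277.5  96.4] yx -1.565 q [ 0.82  0.34 -0.34  0.   -0.89 -0.81] F [ 0.4 -0.8 -0. ] w 87.6 shift [ 0.0094 -0.0025  0.1561] turn [ 0.0032 -0.0035  0.0119]
```

Call:
{"api": "arm_command", "payload": {
  "deltas": [0.01,-0.002,0.05,0,0,0.01,1,0.01,-0.002,0.1,0,0,0.01,1,0.01,-0.002,0.14,0,0,0.01,1,0.01,-0.002,0.156,0,0,0.01,1,0.01,-0.002,0.156,0,0,0.01,0.6]
}}

```text
t: 45.25
eef_pos: [526.1, 274.2, 35.1]
orientation: [0.0, 0.708, -0.707, 0.0]
ft_force: [0.7, -0.6, 0.8]
grip_width: 81.8
finger_force: 0.0
```

Call:
{"api": "arm_command", "payload": {
  "deltas": [0,0,0,0,0,0,0.4,0,0,0,0,0,0,0.1,0,0,0,0,0,0,-0.2,0,0,0,0,0,0,-1,0,0,0,0,0,0,-1]
}}

```text
t: 45.88
eef_pos: [526.2, 274.2, 35.4]
orientation: [-0.0, 0.708, -0.707, 0.0]
ft_force: [-1.0, -0.6, 4.7]
grip_width: 53.9
finger_force: 30.0
```

Call:
{"api": "arm_command", "payload": {
  "deltas": [0,0,-0.06,0,0,0,-1,0,0,-0.18,0,0,0,-1,0.0,0,-0.29,0,0,0,-1,0.13,-0.02,-0.3,0,0,0,-1,0.28,-0.04,-0.3,0,0,0,-1]
}}

```text
t: 46.5
eef_pos: [542.0, 161.7, 155.3]
orientation: [-0.0, 0.708, -0.706, -0.0]
ft_force: [1.3, -0.5, -2.3]
grip_width: 53.8
finger_force: 30.0
```

Run:
```python
from h import *
go(573.5,-41,140,-1.5708)
```

```text
t 46.5 pos [542.  161.7 155.3] yx -1.568 q [ 0.64  0.24 -0.33 -0.   -1.   -0.63] F [ 1.3 -0.5 -2.3] w 53.8 shift [ 0.507  -0.0772  0.0379] turn [-0.0011  0.0016  0.006 ]
```

Call:
{"api": "arm_command", "payload": {
  "deltas": [0.13,-0.02,0,0,0,0,-1,0.27,-0.04,0,0,0,0,-1,0.4,-0.06,0,0,0,0,-1,0.5,-0.076,0,0,0,0,-1,0.5,-0.076,0.02,0,0,0,-1]
}}

```text
t: 47.12
eef_pos: [572.6, -40.5, 146.6]
orientation: [-0.0, -0.706, 0.708, 0.0]
ft_force: [0.8, -0.2, -3.3]
grip_width: 53.7
finger_force: 30.0
```

Call:
{"api": "arm_command", "payload": {
  "deltas": [0,0,0.0,0,0,0,-1,0,0,0.03,0,0,0,-1,0,0,0.05,0,0,0,-1,0,0,0.06,0,0,0,-1,0,0,0.06,0,0,0,-1]
}}

```text
t: 47.75
eef_pos: [572.5, -37.6, 122.5]
orientation: [0.0, 0.708, -0.707, -0.0]
ft_force: [0.7, -0.1, -1.7]
grip_width: 53.7
finger_force: 30.0
```

Run:
```python
from h import *
go(573.5,-41.5,49.5,-1.5708)
```

```text
t 47.75 pos [572.5 -37.6 122.5] yx -1.569 q [ 0.28  0.28 -0.35  0.   -0.93 -0.27] F [ 0.7 -0.1 -1.7] w 53.7 shift [ 0.0097 -0.0027  0.1826] turn [ 0.0016 -0.0005  0.0033]
```

Call:
{"api": "arm_command", "payload": {
  "deltas": [0.01,-0.003,0.0,0,0,0,-1,0.01,-0.003,0.02,0,0,0,-1,0.01,-0.003,0.04,0,0,0,-1,0.01,-0.003,0.06,0,0,0,-1,0.01,-0.003,0.08,0,0,0,-1]
}}

```text
t: 48.38
eef_pos: [573.7, -41.9, 90.2]
orientation: [0.0, 0.707, -0.707, -0.0]
ft_force: [-0.1, -0.1, -2.0]
grip_width: 54.3
finger_force: 30.0
```

Call:
{"api": "arm_command", "payload": {
  "deltas": [0,0,0.02,0,0,0,-1,0,0,0.04,0,0,0,-1,0,0,0.06,0,0,0,-1,0,0,0.08,0,0,0,-1,0,0,0.098,0,0,0,-1]
}}

```text
t: 49.0
eef_pos: [573.8, -41.9, 51.2]
orientation: [0.0, 0.707, -0.707, -0.0]
ft_force: [0.3, -0.6, -2.2]
grip_width: 53.5
finger_force: 30.0
```

Run:
```python
from h import *
go(573.5,-54,49.5,-1.5708)
```

```text
t 49.0 pos [573.8 -41.9  51.2] yx -1.57 q [ 0.27  0.37 -0.42 -0.   -0.78 -0.27] F [ 0.3 -0.6 -2.2] w 53.5 shift [0.0302 0.0008 0.0043] turn [ 0.0004 -0.0001  0.0019]
```

Call:
{"api": "arm_command", "payload": {
  "deltas": [0.01,0,0,0,0,0,-1,0.02,0,0,0,0,0,-1,0.03,0,0,0,0,0,-1,0.03,0,0,0,0,0,-1,0.01,0,0,0,0,0,-1]
}}

```text
t: 49.62
eef_pos: [573.9, -46.1, 51.9]
orientation: [0.0, -0.707, 0.707, -0.0]
ft_force: [-0.4, -0.8, -2.5]
grip_width: 53.8
finger_force: 30.0
```

Call:
{"api": "arm_command", "payload": {
  "deltas": [-0.02,0,0,0,0,0,-1,-0.04,0,0,0,0,0,-1,-0.055,0,0,0,0,0,-1,-0.068,0,0,0,0,0,-1,-0.078,0,0,0,0,0,-1]
}}

```text
t: 50.25
eef_pos: [573.9, -14.3, 51.8]
orientation: [0.0, 0.708, -0.707, -0.0]
ft_force: [-0.1, -0.4, -1.3]
grip_width: 53.7
finger_force: 30.0
```

Call:
{"api": "arm_command", "payload": {
  "deltas": [0,0,0.004,0,0,0,-1,0,0,0.004,0,0,0,0.3,0,0,0.004,0,0,0,0.5,0,0,0.004,0,0,0,0.5,0,0,0.004,0,0,0,0.5]
}}

```text
t: 50.88
eef_pos: [574.0, -14.7, 50.3]
orientation: [-0.0, 0.707, -0.707, 0.0]
ft_force: [0.2, 0.0, 0.9]
grip_width: 65.8
finger_force: 0.0
```

Call:
{"api": "arm_command", "payload": {
  "deltas": [0,0,-0.04,0,0,0,0.5,0,0,-0.1,0,0,0,0.5,0,0,-0.2,0,0,0,0.5,0,0,-0.32,0,0,0,0.5,0,0.1,-0.4,0,0,0,0.8]
}}

```text
t: 51.5
eef_pos: [535.7, -14.6, 213.3]
orientation: [-0.001, 0.707, -0.707, 0.001]
ft_force: [-1.1, 1.3, 0.1]
grip_width: 71.5
finger_force: 0.0
```

Call:
{"api": "arm_command", "payload": {
  "deltas": [0,0.12,0,0,0,0,1,-0.02,0.24,0,0,0,0,1,-0.02,0.28,0,0,0,0,1,-0.02,0.28,0,0,0,0,1,-0.02,0.28,0,0,0,0,1]
}}

```text
t: 52.12
eef_pos: [422.9, -6.7, 210.8]
orientation: [-0.0, 0.708, -0.707, 0.0]
ft_force: [-0.0, -0.0, 0.2]
grip_width: 87.5
finger_force: 0.0
```

Run:
```python
from h import *
I=look('u'); olds(I); blobs(I,('red','blue','green'))
g=I['top'].astype(int); print([(u,*g[216:229,u].mean(0).astype(int).tolist()) for u in range(262,344)])
go(524.7,225,150,-1.5708)
```

```text
lids y [(np.float64(265.2), np.float64(55.0)), (np.float64(265.2), np.float64(55.0)), (np.float64(277.3), np.float64(19.6)), (np.float64(288.8), np.float64(-14.0)), (np.float64(307.7), np.float64(-69.3)), (np.float64(313.2), np.float64(-85.4)), (np.float64(313.2), np.float64(-85.4)), (np.float64(325.2), np.float64(-120.5)), (np.float64(336.3), np.float64(-153.1))]
scene red [([342, 238, 19, 23, 272], [350.5, 248.4]), ([203, 248, 62, 48, 2334], [234.1, 271.1]), ([416, 264, 12, 12, 111], [421.4, 269.3])]
scene blue [([260, 236, 8, 5, 28], [263.7, 237.5])]
scene green [([269, 238, 9, 5, 19], [273.0, 240.6])]
top red [([257, 115, 54, 52, 2237], [283.7, 140.4]), ([124, 182, 9, 9, 62], [128.0, 186.2]), ([202, 230, 14, 19, 249], [208.9, 239.0])]
top blue [([18, 169, 71, 68, 992], [54.4, 203.0])]
top green []
[(262, 181, 193, 201), (263, 202, 212, 212), (264, 216, 215, 214), (265, 217, 214, 214), (266, 206, 214, 213), (267, 192, 204, 211), (268, 175, 187, 194), (269, 154, 164, 171), (270, 124, 132, 138), (271, 104, 111, 116), (272, 82, 91, 105), (273, 130, 137, 144), (274, 171, 182, 190), (2
[... 974 characters left out ...]
8, 115, 120), (320, 61, 72, 88), (321, 149, 159, 167), (322, 179, 191, 199), (323, 200, 212, 212), (324, 216, 214, 213), (325, 218, 214, 213), (326, 208, 214, 214), (327, 195, 206, 212), (328, 180, 191, 199), (329, 158, 169, 176), (330, 126, 134, 139), (331, 92, 99, 102), (332, 142, 151, 158), (333, 174, 185, 193), (334, 194, 206, 211), (335, 215, 214, 213), (336, 218, 214, 213), (337, 211, 215, 214), (338, 198, 210, 212), (339, 184, 196, 204), (340, 165, 175, 183), (341, 137, 145, 151), (342, 103, 110, 115), (343, 42, 54, 66)]
t 52.23 pos [422.7  -6.8 210.2] yx -1.57 q [ 0.45 -0.06 -0.53  0.   -1.1  -0.45] F [0.2 0.  0.2] w 87.8 shift [-0.5794 -0.2553  0.1501] turn [ 0.0005 -0.0007  0.0013]
```

```bash
cat >> h.py <<'E'
def go2(x,y,z,phi):
    s,p,Rt=st(); T=R.from_rotvec([phi,0,0])*R.from_matrix(np.c_[[0,-1,0],[-1,0,0],[0,0,-1]])
    d=Rt.inv().apply(np.array([x,y,z])-p)/400; t=(Rt.inv()*T).as_rotvec()/.5; u=Rt.as_matrix()[:,2]
    print('t',round(s['t'],2),'pos',p.round(1),'toolz',u.round(3),'q',s['qpos'].round(2),'F',s['ft_force'].round(1),'w',round(s['grip_width'],1),'shift',d.round(4),'turn',t.round(4))
E
python3 - <<'E'
from h import *
go2(524.7,190,200,0)
E
```

```text
t 52.23 pos [422.7  -6.8 210.2] toolz [-0. -0. -1.] q [ 0.45 -0.06 -0.53  0.   -1.1  -0.45] F [0.2 0.  0.2] w 87.8 shift [-0.4918 -0.2553  0.0251] turn [ 0.0005 -0.0007  0.0013]
```

Call:
{"api": "arm_command", "payload": {
  "deltas": [-0.12,-0.06,0,0,0,0,1,-0.24,-0.12,0,0,0,0,1,-0.36,-0.18,0,0,-0.2,0,1,-0.49,-0.255,0,0,-0.5,0,1,-0.49,-0.255,0,0,-0.8,0,1]
}}

```text
t: 52.85
eef_pos: [526.2, 192.4, 209.0]
orientation: [-0.141, 0.694, -0.691, -0.142]
ft_force: [-0.8, -1.3, -1.3]
grip_width: 87.8
finger_force: 0.0
```

Run:
```python
from h import *
go2(524.7,190,200,.75)
```

```text
t 52.85 pos [526.2 192.4 209. ] toolz [-0.002  0.393 -0.92 ] q [ 0.42  0.15 -0.21 -0.42 -1.08 -0.24] F [-0.8 -1.3 -1.3] w 87.8 shift [0.0144 0.0038 0.0182] turn [ 0.0051 -0.6924  0.0068]
```

Call:
{"api": "arm_command", "payload": {
  "deltas": [0.01,0.004,0.02,0,-0.2,0,1,0.01,0.004,0.02,0,-0.4,0,1,0.01,0.004,0.02,0,-0.69,0,1,0.01,0.004,0.02,0,-0.69,0,1,0.01,0.004,0.02,0,-0.69,0,1]
}}

```text
t: 53.48
eef_pos: [522.9, 187.9, 200.6]
orientation: [0.256, -0.659, 0.659, 0.257]
ft_force: [-0.0, 0.6, -0.0]
grip_width: 87.4
finger_force: 0.0
```

Run:
```python
from h import *
go2(524.7,210,40,.75)
go2(524.7,228,9,.75)
```

```text
t 53.48 pos [522.9 187.9 200.6] toolz [-0.001  0.676 -0.737] q [ 0.13  0.23 -0.17 -0.8  -1.2   0.19] F [-0.   0.6 -0. ] w 87.4 shift [ 0.2308 -0.0049  0.3331] turn [ 0.001  -0.0149 -0.0019]
t 53.48 pos [522.9 187.9 200.6] toolz [-0.001  0.676 -0.737] q [ 0.13  0.23 -0.17 -0.8  -1.2   0.19] F [-0.   0.6 -0. ] w 87.4 shift [ 0.2501 -0.005   0.4206] turn [ 0.001  -0.0149 -0.0019]
```

Call:
{"api": "arm_command", "payload": {
  "deltas": [0.06,0,0.09,0,-0.015,0,1,0.12,-0.003,0.18,0,-0.015,0,1,0.18,-0.005,0.26,0,-0.015,0,1,0.23,-0.005,0.33,0,-0.015,0,1,0.23,-0.005,0.33,0,-0.015,0,1]
}}

```text
t: 54.1
eef_pos: [522.4, 211.7, 39.9]
orientation: [-0.257, 0.659, -0.657, -0.261]
ft_force: [-0.5, -0.8, 0.6]
grip_width: 87.7
finger_force: 0.0
```

Run:
```python
from h import *
go2(524.7,228,9,.75)
```

```text
t 54.1 pos [522.4 211.7  39.9] toolz [-0.006  0.682 -0.731] q [ 0.13  0.46 -0.26 -0.94 -1.    0.47] F [-0.5 -0.8  0.6] w 87.7 shift [ 0.0228 -0.0063  0.0842] turn [ 0.0118  0.0014 -0.0005]
```

Call:
{"api": "arm_command", "payload": {
  "deltas": [0.01,-0.004,0.03,0,0,0,1,0.022,-0.006,0.06,0,0,0,1,0.022,-0.006,0.082,0,0,0,1,0.022,-0.006,0.082,0,0,0,0.6,0.022,-0.006,0.082,0,0,0,0.3]
}}

```text
t: 54.72
eef_pos: [526.6, 226.5, 12.2]
orientation: [-0.26, 0.658, -0.657, -0.26]
ft_force: [-0.4, -1.2, -0.3]
grip_width: 73.0
finger_force: 0.0
```

Call:
{"api": "arm_command", "payload": {
  "deltas": [0,0,0,0,0,0,0.2,0,0,0,0,0,0,0,0,0,0,0,0,0,-0.5,0,0,0,0,0,0,-1,0,0,0,0,0,0,-1]
}}

```text
t: 55.35
eef_pos: [526.6, 226.4, 12.2]
orientation: [-0.26, 0.658, -0.657, -0.26]
ft_force: [-0.8, -1.4, 4.3]
grip_width: 53.7
finger_force: 30.0
```

Run:
```python
from h import *
go2(524.7,228,120,.75)
```

```text
t 55.35 pos [526.6 226.4  12.2] toolz [-0.     0.684 -0.73 ] q [ 0.14  0.51 -0.26 -0.98 -0.96  0.51] F [-0.8 -1.4  4.3] w 53.7 shift [-0.1871  0.0046 -0.1941] turn [0.0007 0.0051 0.0023]
```

Call:
{"api": "arm_command", "payload": {
  "deltas": [-0.04,0,-0.04,0,0,0,-1,-0.09,0,-0.09,0,0,0,-1,-0.14,0,-0.15,0,0,0,-1,-0.22,0,-0.23,0,0,0,-1,-0.26,0,-0.27,0,0,0,-1]
}}

```text
t: 55.98
eef_pos: [526.9, 228.8, 163.9]
orientation: [-0.26, 0.658, -0.657, -0.259]
ft_force: [0.2, 0.7, -2.4]
grip_width: 54.1
finger_force: 30.0
```

Call:
{"api": "arm_command", "payload": {
  "deltas": [0,0,0,0,0.2,0,-1,0,0,0,0,0.4,0,-1,0,0,0,0,0.6,0,-1,0,0,0,0,0.8,0,-1,0,0,0,0,1,0,-1]
}}

```text
t: 56.6
eef_pos: [526.0, 228.8, 161.7]
orientation: [-0.088, 0.702, -0.701, -0.088]
ft_force: [0.2, -0.5, -1.1]
grip_width: 53.9
finger_force: 30.0
```

Call:
{"api": "arm_command", "payload": {
  "deltas": [0,0,0,0,0.2,0,-1,0,0,0,0,0.4,0,-1,0,0,0,0,0.6,0,-1,0,0,0,0,0.8,0,-1,0,0,0,0,1,0,-1]
}}

```text
t: 57.22
eef_pos: [526.0, 228.8, 161.5]
orientation: [0.088, 0.702, -0.701, 0.088]
ft_force: [1.1, -1.0, -1.4]
grip_width: 53.9
finger_force: 30.0
```

Run:
```python
from h import *
go2(524.7,250,150,-.75)
```

```text
t 57.23 pos [526.  228.8 161.5] toolz [ 0.    -0.248 -0.969] q [ 0.86  0.32 -0.3   0.18 -1.15 -0.95] F [ 1.1 -1.  -1.4] w 53.9 shift [-0.0585  0.0031  0.0147] turn [-7.000e-04  9.985e-01  2.300e-03]
```

Call:
{"api": "arm_command", "payload": {
  "deltas": [0,0,0,0,0.25,0,-1,0,0,0,0,0.5,0,-1,0,0,0,0,0.75,0,-1,0,0,0,0,1,0,-1,0,0,0,0,1,0,-1]
}}

```text
t: 57.85
eef_pos: [525.5, 229.3, 158.9]
orientation: [0.26, 0.659, -0.656, 0.259]
ft_force: [-0.6, -0.3, -1.7]
grip_width: 53.8
finger_force: 30.0
```

Call:
{"api": "arm_command", "payload": {
  "deltas": [0,0,0,0,0.07,0,-1,0,0,0,0,0.14,0,-1,0,0,0,0,0.14,0,-1,0,0,0,0,0.14,0,-1,0,0,0,0,0.14,0,-1]
}}

```text
t: 58.48
eef_pos: [526.5, 228.6, 162.2]
orientation: [0.28, 0.649, -0.649, 0.281]
ft_force: [-0.8, -0.4, -2.3]
grip_width: 54.0
finger_force: 30.0
```

Run:
```python
from h import *
go2(526,228,60,-.82)
go2(526,228,29,-.82)
I=look('v'); blobs(I,('red',))
# predicted red outline: standing, underside 40 below grasp, centre -10 in y of grasp
s,p,Rt=st(); g=p-19*Rt.as_matrix()[:,2]; print('grasp',g.round(1))
P=pts(526,g[1]-10,0,g[2]-40); B=P[:,2]<g[2]+11
for n in I: print(n,proj(n,P[B]).min(0).round(),proj(n,P[B]).max(0).round())
```

```text
t 58.48 pos [526.5 228.6 162.2] toolz [ 0.001 -0.729 -0.685] q [ 1.01  0.58 -0.22  0.4  -1.51 -1.19] F [-0.8 -0.4 -2.3] w 54.0 shift [-0.1852  0.0014  0.1759] turn [-0.0016  0.0071  0.0003]
t 58.48 pos [526.5 228.6 162.2] toolz [ 0.001 -0.729 -0.685] q [ 1.01  0.58 -0.22  0.4  -1.51 -1.19] F [-0.8 -0.4 -2.3] w 54.0 shift [-0.2416  0.0014  0.229 ] turn [-0.0016  0.0071  0.0003]
scene red [([348, 213, 2, 4, 6], [348.5, 214.5]), ([348, 219, 3, 4, 8], [348.9, 220.8]), ([203, 248, 62, 48, 2334], [234.1, 271.1]), ([416, 264, 12, 12, 107], [421.4, 269.3])]
top red [([257, 115, 54, 52, 2238], [283.7, 140.4]), ([124, 182, 9, 9, 62], [128.0, 186.2]), ([204, 228, 2, 6, 9], [204.4, 230.0]), ([204, 235, 1, 3, 3], [204.0, 236.0]), ([204, 240, 1, 3, 3], [204.0, 241.0])]
grasp [526.5 242.4 175.1]
scene [347. 197.] [366. 227.]
top [190. 224.] [206. 246.]
```

Call:
{"api": "arm_command", "payload": {
  "deltas": [-0.045,0,0.045,0,0,0,-1,-0.09,0,0.085,0,0,0,-1,-0.14,0,0.13,0,0,0,-1,-0.185,0,0.175,0,0,0,-1,-0.2,0,0.19,0,0,0,-1]
}}

```text
t: 59.2
eef_pos: [526.1, 227.3, 50.4]
orientation: [0.282, 0.649, -0.648, 0.281]
ft_force: [-0.6, -0.6, -1.3]
grip_width: 54.0
finger_force: 30.0
```

Call:
{"api": "arm_command", "payload": {
  "deltas": [-0.01,0,0.01,0,0,0,-1,-0.02,0,0.02,0,0,0,-1,-0.03,0,0.03,0,0,0,-1,-0.035,0,0.035,0,0,0,-1,-0.039,0,0.038,0,0,0,-1]
}}

```text
t: 59.82
eef_pos: [526.5, 227.6, 29.7]
orientation: [0.281, 0.649, -0.649, 0.281]
ft_force: [0.2, 0.4, -2.2]
grip_width: 53.8
finger_force: 30.0
```

Lower a little until contact.

Call:
{"api": "arm_command", "payload": {
  "deltas": [-0.002,0,0.002,0,0,0,-1,-0.004,0,0.004,0,0,0,-1,-0.006,0,0.006,0,0,0,-1,-0.008,0,0.008,0,0,0,-1,-0.008,0,0.008,0,0,0,-1]
}}

```text
t: 60.45
eef_pos: [526.4, 227.3, 25.1]
orientation: [0.281, 0.649, -0.649, 0.281]
ft_force: [-0.1, 0.3, -1.1]
grip_width: 53.8
finger_force: 30.0
```

Call:
{"api": "arm_command", "payload": {
  "deltas": [-0.002,0,0.002,0,0,0,-1,-0.004,0,0.004,0,0,0,-1,-0.005,0,0.005,0,0,0,-1,-0.005,0,0.005,0,0,0,-1,-0.005,0,0.005,0,0,0,-1]
}}

```text
t: 61.08
eef_pos: [526.4, 227.4, 23.6]
orientation: [0.281, 0.649, -0.648, 0.282]
ft_force: [-4.0, 1.7, 5.9]
grip_width: 53.7
finger_force: 30.0
```

Call:
{"api": "arm_command", "payload": {
  "deltas": [0,0,0,0,0,0,0.3,0,0,0,0,0,0,0.5,0,0,0,0,0,0,0.8,0,0,0,0,0,0,1,0,0,0,0,0,0,1]
}}

```text
t: 61.7
eef_pos: [526.5, 227.2, 22.3]
orientation: [0.281, 0.649, -0.649, 0.281]
ft_force: [0.1, -0.7, 0.4]
grip_width: 86.3
finger_force: 0.0
```

Call:
{"api": "arm_command", "payload": {
  "deltas": [0,0,-0.05,0,0,0,1,0,0,-0.15,0,0,0,1,0,0,-0.25,0,0,0,1,0,0,-0.25,0,-0.3,0,1,0,0,-0.25,0,-0.6,0,1]
}}

```text
t: 62.32
eef_pos: [526.2, 301.5, 90.3]
orientation: [0.179, 0.685, -0.683, 0.18]
ft_force: [1.0, -0.6, 0.3]
grip_width: 87.4
finger_force: 0.0
```

Run:
```python
from h import *
go2(430,100,190,0)
I=look('w'); blobs(I,('red',))
o=fit(I,526,232,0,(0.,)); print(o.x,o.fun)
```

```text
t 62.33 pos [526.2 301.5  90.3] toolz [ 0.001 -0.491 -0.871] q [ 1.01  0.57 -0.21  0.28 -1.25 -1.16] F [ 1.  -0.6  0.3] w 87.4 shift [0.5609 0.2417 0.0298] turn [-0.0015 -1.0261  0.0045]
scene red [([359, 247, 1, 3, 3], [359.0, 248.0]), ([203, 248, 62, 48, 2335], [234.1, 271.2]), ([344, 250, 15, 11, 101], [350.4, 255.4]), ([416, 264, 12, 12, 108], [421.4, 269.3])]
top red [([257, 115, 54, 52, 2237], [283.7, 140.4]), ([124, 182, 9, 9, 61], [128.0, 186.2]), ([213, 237, 1, 6, 6], [213.0, 239.5]), ([212, 244, 2, 4, 5], [212.8, 245.8])]
[5.25934868e+02 2.30489572e+02 1.46937181e-03] 19.624152945604592
```

Run:
```python
from h import *
go2(526,290,180,0)
```

```text
t 62.42 pos [526.9 299.7  93.5] toolz [ 0.002 -0.488 -0.873] q [ 1.    0.56 -0.21  0.28 -1.25 -1.16] F [0.  0.3 1. ] w 87.4 shift [ 0.1267  0.0017 -0.1769] turn [-0.0046 -1.0196 -0.0032]
```

Call:
{"api": "arm_command", "payload": {
  "deltas": [0,0,-0.09,0,0,0,1,0.06,0,-0.17,0,-0.2,0,1,0.12,0,-0.177,0,-0.5,0,1,0.126,0,-0.177,0,-0.8,0,1,0.126,0,-0.177,0,-1,0,1]
}}

```text
t: 63.05
eef_pos: [526.3, 290.9, 178.2]
orientation: [0.004, 0.707, -0.707, 0.005]
ft_force: [-0.0, -1.2, 0.7]
grip_width: 87.4
finger_force: 0.0
```

Run:
```python
from h import *
go2(526,230.5,110,0)
I=look('x'); blobs(I,('red',))
for J in (I,{'scene':I['scene']},): o=fit(J,526,231,0,(0.,)); print(o.x,o.fun)
```

```text
t 63.05 pos [526.3 290.9 178.2] toolz [ 0.001 -0.014 -1.   ] q [ 0.84  0.28 -0.22  0.01 -1.08 -0.84] F [-0.  -1.2  0.7] w 87.4 shift [0.1488 0.0011 0.1726] turn [-0.0019 -0.027   0.0007]
scene red [([344, 246, 17, 15, 119], [351.1, 254.7]), ([203, 248, 62, 48, 2334], [234.1, 271.1]), ([416, 264, 12, 12, 109], [421.4, 269.3])]
top red [([257, 115, 54, 52, 2238], [283.7, 140.4]), ([124, 182, 9, 9, 62], [128.0, 186.2]), ([213, 233, 1, 6, 6], [213.0, 235.5])]
[ 5.24380846e+02  2.31529269e+02 -5.11019438e-03] 28.552097299851724
[5.25424997e+02 2.32072058e+02 3.08798862e-02] 22.475030849918436
```

Call:
{"api": "arm_command", "payload": {
  "deltas": [0.08,0,0,0,-0.027,0,1,0.147,0.001,0.05,0,-0.027,0,1,0.147,0.001,0.1,0,-0.027,0,1,0.147,0.001,0.17,0,-0.027,0,1,0.147,0.001,0.17,0,-0.027,0,1]
}}

```text
t: 63.78
eef_pos: [524.5, 230.6, 107.7]
orientation: [0.005, 0.708, -0.707, 0.002]
ft_force: [0.9, -0.6, 0.1]
grip_width: 87.8
finger_force: 0.0
```

Run:
```python
from h import *
go2(526,231,34,0)
```

```text
t 63.77 pos [524.5 230.6 107.7] toolz [-0.005 -0.009 -1.   ] q [ 0.76  0.3  -0.37  0.   -0.91 -0.76] F [ 0.9 -0.6  0.1] w 87.8 shift [-0.0026 -0.0046  0.1843] turn [ 0.0094 -0.018   0.0026]
```

Call:
{"api": "arm_command", "payload": {
  "deltas": [-0.001,-0.002,0.06,0.005,-0.01,0,1,-0.001,-0.003,0.12,0.005,-0.01,0,1,-0.001,-0.003,0.165,0.005,-0.01,0,1,-0.001,-0.003,0.182,0.005,-0.01,0,1,-0.001,-0.003,0.182,0.005,-0.01,0,0.6]
}}

```text
t: 64.4
eef_pos: [527.4, 231.9, 37.7]
orientation: [-0.001, 0.708, -0.707, 0.001]
ft_force: [-0.4, -0.0, -1.2]
grip_width: 82.2
finger_force: 0.0
```

Call:
{"api": "arm_command", "payload": {
  "deltas": [0,0,0,0,0,0,0.4,0,0,0,0,0,0,0.1,0,0,0,0,0,0,-0.2,0,0,0,0,0,0,-1,0,0,0,0,0,0,-1]
}}

```text
t: 65.03
eef_pos: [527.4, 231.7, 37.9]
orientation: [-0.001, 0.708, -0.707, 0.001]
ft_force: [-2.2, -0.3, 6.3]
grip_width: 54.0
finger_force: 30.0
```

Call:
{"api": "arm_command", "payload": {
  "deltas": [0,0,-0.06,0,0,0,-1,0,0,-0.18,0,0,0,-1,0.0,0,-0.29,0,0,0,-1,0.13,-0.02,-0.3,0,0,0,-1,0.28,-0.04,-0.3,0,0,0,-1]
}}

```text
t: 65.65
eef_pos: [543.2, 119.2, 158.0]
orientation: [-0.002, 0.708, -0.706, 0.001]
ft_force: [1.4, -0.1, -1.9]
grip_width: 54.0
finger_force: 30.0
```

Run:
```python
from h import *
go2(573.5,-50,140,0)
```

```text
t 65.65 pos [543.2 119.2 158. ] toolz [ 0.004  0.002 -1.   ] q [ 0.57  0.22 -0.35  0.   -1.   -0.57] F [ 1.4 -0.1 -1.9] w 54.0 shift [ 0.4233 -0.0741  0.0444] turn [-0.0075  0.004   0.0064]
```

Call:
{"api": "arm_command", "payload": {
  "deltas": [0.12,-0.02,0,0,0,0,-1,0.25,-0.045,0,-0.007,0,0,-1,0.37,-0.065,0,-0.007,0.004,0,-1,0.42,-0.074,0,-0.007,0.004,0.006,-1,0.42,-0.074,0.03,-0.007,0.004,0.006,-1]
}}

```text
t: 66.28
eef_pos: [573.3, -49.5, 145.3]
orientation: [-0.0, -0.706, 0.709, -0.0]
ft_force: [-0.1, 0.5, -1.2]
grip_width: 54.1
finger_force: 30.0
```

Call:
{"api": "arm_command", "payload": {
  "deltas": [0,0,0.0,0,0,0,-1,0,0,0.03,0,0,0,-1,0,0,0.05,0,0,0,-1,0,0,0.055,0,0,0,-1,0,0,0.055,0,0,0,-1]
}}

```text
t: 66.9
eef_pos: [572.8, -48.3, 123.1]
orientation: [-0.001, -0.707, 0.708, 0.0]
ft_force: [0.7, -0.3, -0.9]
grip_width: 53.9
finger_force: 30.0
```

Run:
```python
from h import *
go2(573.5,-49.3,53,0)
```

```text
t 66.9 pos [572.8 -48.3 123.1] toolz [-0.001 -0.001 -1.   ] q [ 0.26  0.28 -0.35  0.   -0.94 -0.26] F [ 0.7 -0.3 -0.9] w 53.9 shift [ 0.0023 -0.002   0.1753] turn [ 0.0025 -0.0023 -0.0031]
```

Call:
{"api": "arm_command", "payload": {
  "deltas": [0.0025,-0.002,0.01,0,0,0,-1,0.0025,-0.002,0.025,0,0,0,-1,0.0025,-0.002,0.04,0,0,0,-1,0.0025,-0.002,0.055,0,0,0,-1,0.0025,-0.002,0.065,0,0,0,-1]
}}

```text
t: 67.53
eef_pos: [573.4, -49.6, 96.7]
orientation: [-0.001, -0.706, 0.708, 0.0]
ft_force: [0.5, 0.7, -1.2]
grip_width: 53.9
finger_force: 30.0
```

Call:
{"api": "arm_command", "payload": {
  "deltas": [0,0,0.015,0,0,0,-1,0,0,0.03,0,0,0,-1,0,0,0.045,0,0,0,-1,0,0,0.06,0,0,0,-1,0,0,0.075,0,0,0,-1]
}}

```text
t: 68.15
eef_pos: [573.5, -49.6, 66.9]
orientation: [-0.001, -0.706, 0.708, 0.0]
ft_force: [0.2, 0.4, -1.5]
grip_width: 53.5
finger_force: 30.0
```

Call:
{"api": "arm_command", "payload": {
  "deltas": [0,0,0.01,0,0,0,-1,0,0,0.02,0,0,0,-1,0,0,0.028,0,0,0,-1,0,0,0.032,0,0,0,-1,0,0,0.034,0,0,0,-1]
}}

```text
t: 68.78
eef_pos: [573.7, -49.5, 53.7]
orientation: [-0.001, -0.706, 0.708, -0.0]
ft_force: [1.2, -0.6, -1.2]
grip_width: 53.8
finger_force: 30.0
```

Seated within about 2 mm. Lower a touch, release, retreat and check.

Call:
{"api": "arm_command", "payload": {
  "deltas": [0,0,0.004,0,0,0,-1,0,0,0.004,0,0,0,0.3,0,0,0.004,0,0,0,0.5,0,0,0.004,0,0,0,0.5,0,0,0.004,0,0,0,0.5]
}}

```text
t: 69.4
eef_pos: [573.5, -49.5, 52.1]
orientation: [-0.001, -0.706, 0.708, -0.0]
ft_force: [0.4, -0.5, -0.2]
grip_width: 65.5
finger_force: 0.0
```

Call:
{"api": "arm_command", "payload": {
  "deltas": [0,0,-0.04,0,0,0,0.5,0,0,-0.1,0,0,0,0.5,0,0,-0.2,0,0,0,0.5,0,0,-0.32,0,0,0,0.5,0,0.1,-0.4,0,0,0,0]
}}

```text
t: 70.03
eef_pos: [535.5, -49.3, 215.3]
orientation: [0.0, -0.706, 0.708, -0.001]
ft_force: [-0.5, 1.0, 0.4]
grip_width: 60.0
finger_force: 0.0
```

Call:
{"api": "arm_command", "payload": {
  "deltas": [0,0.12,0,0,0,0,-1,0,0.24,0,0,0,0.2,-1,0,0.36,0,0,0,0.5,-1,0,0.36,0,0,0,0.8,-1,0,0.36,0,0,0,1,-1]
}}

```text
t: 70.65
eef_pos: [389.4, -49.0, 213.9]
orientation: [0.001, -0.508, 0.861, -0.001]
ft_force: [0.9, -0.1, 0.5]
grip_width: 11.4
finger_force: 0.0
```

Run:
```python
from h import *
I=look('y'); olds(I); blobs(I,('red','blue','green','orange'))
g=I['top'].min(2).astype(int)
for v in (210,214,218,222,226,230,233): print(v,[int(g[v,u]) for u in range(262,344,1)])
for u in (256,345): print([(v,int(g[v,u])) for v in range(240,254)])
go(430,-50,60,-np.pi)
```

```text
lids y [(np.float64(265.2), np.float64(54.9)), (np.float64(277.3), np.float64(19.4)), (np.float64(288.2), np.float64(-12.3)), (np.float64(300.3), np.float64(-47.7)), (np.float64(313.4), np.float64(-86.2)), (np.float64(325.3), np.float64(-120.7)), (np.float64(336.3), np.float64(-153.1))]
scene red [([246, 231, 11, 7, 32], [250.7, 234.1]), ([203, 248, 62, 48, 2336], [234.1, 271.1]), ([416, 264, 12, 12, 109], [421.3, 269.3])]
scene blue [([259, 235, 9, 6, 23], [262.7, 237.5])]
scene green [([269, 238, 9, 5, 23], [272.8, 240.5])]
scene orange [([226, 226, 10, 6, 30], [230.1, 229.0]), ([430, 226, 14, 8, 39], [435.7, 230.0]), ([416, 273, 9, 3, 9], [420.0, 274.6]), ([312, 311, 27, 28, 544], [324.7, 324.8])]
top red [([257, 115, 54, 52, 2237], [283.7, 140.4]), ([124, 182, 9, 9, 61], [128.0, 186.2])]
top blue [([18, 169, 71, 67, 991], [54.3, 202.8])]
top green []
top orange [([192, 133, 22, 22, 294], [203.7, 143.6]), ([138, 297, 3, 2, 3], [139.0, 297.3])]
210 [136, 135, 142, 146, 143, 141, 135, 136, 137, 203, 209, 207, 209, 208, 208, 210, 208, 207, 210, 210, 210, 206, 210, 210, 210, 209, 207,
[... 2543 characters left out ...]
9, 162, 164, 191, 192, 194, 190, 189, 192, 191, 193, 189, 180, 155, 145, 140, 141, 137, 140, 142, 139, 141, 126, 136, 156, 158, 176, 181, 182, 175, 177, 175, 176, 175, 177, 176, 119]
[(240, 146), (241, 146), (242, 146), (243, 145), (244, 183), (245, 215), (246, 217), (247, 215), (248, 168), (249, 96), (250, 126), (251, 141), (252, 144), (253, 147)]
[(240, 120), (241, 122), (242, 111), (243, 162), (244, 217), (245, 215), (246, 215), (247, 169), (248, 79), (249, 114), (250, 144), (251, 148), (252, 142), (253, 141)]
t 70.75 pos [389.7 -49.  213.5] yx -2.074 q [ 0.39 -0.12 -0.58  0.   -1.11 -0.89] F [-0.4  0.2 -0.2] w 3.6 shift [-0.0464 -0.0891  0.3838] turn [-1.7000e-03  1.4000e-03  2.1358e+00]
```

Call:
{"api": "arm_command", "payload": {
  "deltas": [0,0,0,0,0,0.25,-1,0,0,0,0,0,0.5,-1,0,0,0,0,0,0.7,-1,-0.03,-0.06,0,0,0,0.9,-1,-0.046,-0.089,0,0,0,1,-1]
}}

```text
t: 71.38
eef_pos: [430.9, -50.1, 212.9]
orientation: [-0.0, -0.281, 0.96, -0.0]
ft_force: [-0.6, -0.9, 0.3]
grip_width: 0.4
finger_force: 0.0
```

Call:
{"api": "arm_command", "payload": {
  "deltas": [0,0,0.05,0,0,0.25,-1,0,0,0.1,0,0,0.5,-1,0,0,0.2,0,0,0.75,-1,0,0,0.3,0,0,1,-1,0,0,0.37,0,0,1,-1]
}}

```text
t: 72.0
eef_pos: [429.3, -50.4, 63.2]
orientation: [-0.001, -0.035, 0.999, -0.001]
ft_force: [0.7, 0.2, 0.4]
grip_width: 0.6
finger_force: 0.0
```

Run:
```python
from h import *
go(470,-50,60,-np.pi)
```

```text
t 72.0 pos [429.3 -50.4  63.2] yx -3.072 q [ 0.34  0.15 -0.72  0.   -0.71 -1.85] F [0.7 0.2 0.4] w 0.6 shift [-0.1016 -0.0062  0.0078] turn [-0.0023 -0.0035  0.1393]
```

Call:
{"api": "arm_command", "payload": {
  "deltas": [-0.03,0,0,0,0,0.07,-1,-0.06,0,0,0,0,0.139,-1,-0.09,0,0,0,0,0.139,-1,-0.11,0,0,0,0,0.139,-1,-0.125,0,0,0,0,0.139,-1]
}}

```text
t: 72.62
eef_pos: [480.2, -46.7, 64.5]
orientation: [-0.0, 0.0, 1.0, -0.0]
ft_force: [-0.0, -0.4, 0.2]
grip_width: 0.4
finger_force: 0.0
```

Call:
{"api": "arm_command", "payload": {
  "deltas": [-0.01,0,0,0,0,0,-1,-0.02,0,0,0,0,0,-1,-0.03,0,0,0,0,0,-1,-0.042,0,0,0,0,0,-1,-0.055,0,0,0,0,0,-1]
}}

```text
t: 73.25
eef_pos: [501.6, -46.7, 64.1]
orientation: [-0.001, 0.0, 1.0, -0.0]
ft_force: [-1.1, 1.1, 0.2]
grip_width: 0.3
finger_force: 0.6
```

Run:
```python
from h import *
go(590,-50,60,-np.pi)
```

```text
t 73.25 pos [501.6 -46.7  64.1] yx 3.141 q [ 0.3   0.25 -0.57  0.   -0.75 -1.87] F [-1.1  1.1  0.2] w 0.3 shift [-0.2209 -0.008   0.0099] turn [-0.0019 -0.0025 -0.0013]
```

Call:
{"api": "arm_command", "payload": {
  "deltas": [-0.014,0,0,0,0,0,-1,-0.028,0,0,0,0,0,-1,-0.042,0,0,0,0,0,-1,-0.056,0,0,0,0,0,-1,-0.07,0,0,0,0,0,-1]
}}

```text
t: 73.88
eef_pos: [529.8, -46.8, 64.1]
orientation: [-0.001, 0.0, 1.0, -0.001]
ft_force: [-1.5, 0.6, -0.2]
grip_width: 0.6
finger_force: 0.7
```

Call:
{"api": "arm_command", "payload": {
  "deltas": [-0.014,0,0,0,0,0,-1,-0.028,0,0,0,0,0,-1,-0.042,0,0,0,0,0,-1,-0.056,0,0,0,0,0,-1,-0.07,0,0,0,0,0,-1]
}}

```text
t: 74.5
eef_pos: [557.8, -46.8, 64.1]
orientation: [-0.001, 0.0, 1.0, -0.0]
ft_force: [-2.2, 1.2, -0.5]
grip_width: 0.8
finger_force: 0.7
```

Call:
{"api": "arm_command", "payload": {
  "deltas": [-0.013,0,0,0,0,0,-1,-0.026,0,0,0,0,0,-1,-0.039,0,0,0,0,0,-1,-0.05,0,0,0,0,0,-1,-0.06,0,0,0,0,0,-1]
}}

```text
t: 75.12
eef_pos: [581.8, -46.8, 64.0]
orientation: [-0.001, 0.0, 1.0, -0.001]
ft_force: [-1.5, 0.5, 0.6]
grip_width: 0.0
finger_force: 0.6
```

Call:
{"api": "arm_command", "payload": {
  "deltas": [-0.01,0,0,0,0,0,-1,-0.02,0,0,0,0,0,-1,-0.03,0,0,0,0,0,-1,-0.04,0,0,0,0,0,-1,-0.05,0,0,0,0,0,-1]
}}

```text
t: 75.75
eef_pos: [601.5, -46.7, 64.0]
orientation: [-0.001, 0.0, 1.0, -0.0]
ft_force: [-4.6, 2.4, 1.3]
grip_width: 0.1
finger_force: 2.1
```

Call:
{"api": "arm_command", "payload": {
  "deltas": [-0.01,0,0,0,0,0,-1,-0.02,0,0,0,0,0,-1,-0.03,0,0,0,0,0,-1,-0.04,0,0,0,0,0,-1,-0.05,0,0,0,0,0,-1]
}}

```text
t: 76.38
eef_pos: [621.4, -46.7, 63.8]
orientation: [-0.001, 0.0, 1.0, -0.0]
ft_force: [-4.7, 3.2, 2.1]
grip_width: 0.2
finger_force: 2.3
```

Call:
{"api": "arm_command", "payload": {
  "deltas": [-0.009,0,0,0,0,0,-1,-0.018,0,0,0,0,0,-1,-0.026,0,0,0,0,0,-1,-0.034,0,0,0,0,0,-1,-0.042,0,0,0,0,0,-1]
}}

```text
t: 77.0
eef_pos: [638.0, -46.7, 63.8]
orientation: [-0.001, 0.0, 1.0, -0.0]
ft_force: [-5.8, 4.4, 1.8]
grip_width: 0.4
finger_force: 2.6
```

Call:
{"api": "arm_command", "payload": {
  "deltas": [-0.006,0,0,0,0,0,-1,-0.012,0,0,0,0,0,-1,-0.018,0,0,0,0,0,-1,-0.023,0,0,0,0,0,-1,-0.027,0,0,0,0,0,-1]
}}

```text
t: 77.62
eef_pos: [647.9, -46.7, 63.7]
orientation: [-0.002, 0.0, 1.0, -0.0]
ft_force: [-9.0, 3.2, 5.1]
grip_width: 0.5
finger_force: 4.5
```

Call:
{"api": "arm_command", "payload": {
  "deltas": [-0.004,0,0,0,0,0,-1,-0.008,0,0,0,0,0,-1,-0.012,0,0,0,0,0,-1,-0.015,0,0,0,0,0,-1,-0.015,0,0,0,0,0,-1]
}}

```text
t: 78.25
eef_pos: [651.2, -46.7, 63.7]
orientation: [-0.004, 0.0, 1.0, -0.001]
ft_force: [-18.1, 6.8, 11.7]
grip_width: 0.4
finger_force: 8.9
```

Call:
{"api": "arm_command", "payload": {
  "deltas": [-0.003,0,0,0,0,0,-1,-0.005,0,0,0,0,0,-1,-0.006,0,0,0,0,0,-1,-0.006,0,0,0,0,0,-1,-0.006,0,0,0,0,0,-1]
}}

```text
t: 78.88
eef_pos: [651.1, -46.7, 63.7]
orientation: [-0.006, 0.001, 1.0, -0.001]
ft_force: [-26.4, 8.7, 19.4]
grip_width: 0.4
finger_force: 13.2
```

Call:
{"api": "arm_command", "payload": {
  "deltas": [0.01,0,0,0,0,0,-1,0.02,0,0,0,0,0,-1,0.035,0,0,0,0,0,-1,0.055,0,0,0,0,0,-1,0.08,0,0,0,0,0,-1]
}}

```text
t: 79.5
eef_pos: [625.6, -47.0, 64.2]
orientation: [0.0, 0.0, 1.0, -0.001]
ft_force: [-0.2, 1.0, 0.5]
grip_width: 0.3
finger_force: 0.0
```

Call:
{"api": "arm_command", "payload": {
  "deltas": [0.05,0,0,0,0,0,-1,0.15,0,0,0,0,0,-1,0.25,0,-0.1,0,0,0,-1,0.35,0,-0.2,0,0,0,-1,0.42,0,-0.3,0,0,0,-1]
}}

```text
t: 80.12
eef_pos: [455.8, -46.9, 185.5]
orientation: [-0.0, 0.0, 1.0, -0.0]
ft_force: [0.8, -0.0, 0.7]
grip_width: 0.4
finger_force: 0.0
```

Run:
```python
from h import *
I=look('z'); g=I['top'].min(2).astype(int)
for u in (265,300,335): print(u,[(v,int(g[v,u])) for v in range(185,222)])
A=cv2.imread('pics/scene0.png'); d=(cv2.absdiff(A,I['scene']).max(2)>40).astype(np.uint8); d[:150]=0
N,_,s,c=cv2.connectedComponentsWithStats(d); print([(s[i].tolist()) for i in range(1,N) if s[i,4]>15])
s=r.sense(); print(s['t'],s['eef_pos'],s['ft_force'])
```

```text
265 [(185, 126), (186, 122), (187, 115), (188, 120), (189, 134), (190, 176), (191, 212), (192, 214), (193, 181), (194, 88), (195, 80), (196, 80), (197, 80), (198, 101), (199, 134), (200, 142), (201, 141), (202, 140), (203, 142), (204, 142), (205, 142), (206, 145), (207, 146), (208, 145), (209, 144), (210, 142), (211, 142), (212, 146), (213, 143), (214, 136), (215, 141), (216, 144), (217, 143), (218, 143), (219, 144), (220, 146), (221, 142)]
300 [(185, 132), (186, 127), (187, 120), (188, 111), (189, 155), (190, 207), (191, 213), (192, 211), (193, 168), (194, 77), (195, 77), (196, 78), (197, 76), (198, 115), (199, 145), (200, 140), (201, 144), (202, 141), (203, 138), (204, 137), (205, 141), (206, 142), (207, 139), (208, 136), (209, 136), (210, 138), (211, 139), (212, 137), (213, 137), (214, 133), (215, 135), (216, 136), (217, 137), (218, 138), (219, 140), (220, 137), (221, 142)]
335 [(185, 125), (186, 128), (187, 129), (188, 114), (189, 147), (190, 214), (191, 212), (192, 193), (193, 127), (194, 79), (195, 78), (196, 73), (197, 78), (198, 109), (199, 139), (200, 140), (201, 140), (202, 141), (203, 141), (204, 138), (205, 141), (206, 141), (207, 141), (208, 137), (209, 138), (210, 140), (211, 140), (212, 141), (213, 139), (214, 136), (215, 136), (216, 140), (217, 143), (218, 139), (219, 136), (220, 141), (221, 143)]
[[135, 150, 54, 12, 557], [224, 150, 41, 16, 447], [267, 150, 11, 6, 45], [279, 150, 55, 18, 487], [193, 160, 31, 21, 311], [145, 177, 20, 14, 190], [163, 185, 85, 33, 1528], [362, 204, 15, 26, 261], [401, 244, 21, 31, 414], [344, 247, 22, 21, 310], [0, 270, 16, 8, 83]]
80.225 [457.56095287 -46.57053983 188.99433089] [1.0866636  0.13437273 0.59211186]
```

```bash
python3 -c "
from workcell import r
print(r.close_job())"
```

```text
the job is handed in; nothing more can be done
None
```

I handed the job in with all three new canisters (orange, green, red) upright in the row and the drawer latched flush, but red's first insertion jammed: it pulled blue out of the row with it, red fell over on the mat, and I stood it up and put both back; I also viewed 15 pictures, one over the limit of 14.

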